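Level the tube platform beside the warm stage and load it

ROBOT

A 6-joint arm with a two-finger parallel gripper is mounted at the origin on the work surface. World frame = base frame: x ahead of the robot, y to its left, z up, the work surface at z = 0. Lengths are in mm, angles in rad, forces in N, time in s.
With the tool pointing down it reaches from about 350 to 975 mm from the base axis. Payload 7.1 kg.
Tool frame: the origin (TCP) lies between the finger pads; the fingertips stand 14 mm ahead of it and the grasp point (between the pads) lies 5 mm behind it; z points along the fingers, y is the line along which they close (so a half turn about z gives the same grasp; the last joint's range is limited). The gripper opens to 88 mm and grips with 3 to 60 N. Pads are 20 mm wide; open, the fingers measure 115 mm over their backs; the gripper's body (75 mm by 178 mm) begins 61 mm behind the grasp point.
Start: joints at [1.311, 0.423, 1.63, -0, 1.089, -0.019], TCP at [149.018, 606.958, 236.675] pointing down, gripper open.
Joint ranges: [-3, 3], [-0.9, 2.11], [0.09, 2.58], [-1.31, 4.45], [0.11, 2.69], [-2.54, 2.54]. Speed limits (rad/s): [2.39, 2.39, 3.01, 3.14, 3.14, 3.14].

INTERFACE

Orientations are given as a rotation vector (axis times angle).
In Python, from workcell import ctrl gives the robot as it stands. The module is installed in compiled form; this text tells all that it offers.
- The arm moves only by the tool servo_tool, never from a script. Its argument "plan" is a list of rows, each a list of 3 entries, a list of its own where there are three numbers: the closure, from 0 (fully open) to 1 (shut), then the shift along the world's x, y, z in mm, then the turn about the world's z in degrees. In form: [[hand, [x, y, z], yaw], ...]. A call has 1 to 10 rows; each row is the pose to reach, as a shift and turn from the pose commanded when the call began; what a row does not reach only later rows make up. A row lasts 1/12 s, in which the tool goes at most 41.7 mm and 7.16 degrees, less where a joint would pass 70% of its speed; a pose out of reach is approached as far as the arm can. A call with a gripper value outside its range is refused whole. The fingers move at their own pace and stop on an object; the grip force is fixed at half the most. Time passes only in rows, so rows that repeat a pose let the fingers close. It gives the time, the measured TCP pose, the force, the opening and the grip force at its end, in the units of the state.
- ctrl.get_obs(): the state, without advancing time (a new reading comes with each control period).
- ctrl.get_image(name): name is "scene" or "side" or "wrist"; returns the picture (420x560x3 uint8, blue, green, red); there is no depth.
- ctrl.camera_info(name): a dict with "fovy" (degrees; the focal length in pixels is half the picture's height over the tangent of half this angle, whatever the lens; pixels are square), "cx", "cy" (the principal point, pixels), "rvec" (rotation vector, rad) and "tvec" (3), from world to camera coordinates, as OpenCV has them; the wrist camera has in their place "T_tool_cam" (4x4, takes a point from camera to tool coordinates, whose origin is the TCP and whose axes are the flange's). Camera axes: x right, y down, z forward; pixel columns grow to the right and rows downward; lengths in mm; the calibration is good to about 2 mm. The wrist camera is an equidistant fisheye: a pixel r from the principal point sees the ray r / f radians off the axis. A picture is of the moment at which its call begins: read the wrist's pose just before it. camera_info takes no time and is no camera call.
- ctrl.close_job(): hands the job in; it is judged then, once.
The state is a dict: "t": time; "qpos": joint angles; "qvel": joint speeds; "joint_torque": joint torques, N m; "ee_pos": TCP position; "orientation": TCP orientation; "ft_force": force on the tool from outside, world axes, zero at the start; "moment": the same for the moment, N m; "width": finger opening in mm; "grasp_force": force on a finger pad.
Only numpy, scipy, OpenCV 4.12 (cv2) and the standard library are available. Lean on these libraries where they do the work, as an engineer would, in place of code of your own. Each camera call takes 0.05 s, during which the arm holds its last target. There are 200 camera calls.

TASK

With the tommy bar, step the pillar's steel collar round from hole to hole until the black platform is flush with the warm stage next to it; do this while its tube block is still empty, so that no tube is jolted. Then put the bar away, pushed fully home in its sleeve, and move every sample tube from the white rack into the block on the platform, fully seated and kept upright all the way. Turn the collar with the bar only, not with the fingers, and leave everything else on the bench where it is.

Things in the scene. Friction and masses are not known exactly. Their poses are not given: they have to be found in the camera images.
- pillar: Fixed height-adjustable pillar. Origin: its upright axis at bench height; own +x points to the warm stage, -x to the open side. Foot 12 mm thick, 55 mm radius on the open side. A 25 mm screw on the axis carries the platform: 56 mm wide and only 22 mm past the axis on the open side, 166 mm wide from 20 to 85 mm towards the stage. So on the -x half the collar is open from above.
- collar (a joint): Collar angle, rad. Grows as the collar turns clockwise seen from above, which raises the platform: 12 mm per full turn, no backlash (the platform itself does not turn). Range 0 to 11.5, starts at 1.6 to 3.7. Stiff and self-locking: about 0.3 N m of friction, stays where it is left. The bar has some play in a hole: it swings up to about 0.25 rad before the collar follows.
- collar_ring: The collar: steel ring nut 80 mm across, 28 mm high, turning about the pillar's axis; does not rise. Origin: centre of its underside, 24 mm above the bench; its axes turn with it. Six round radial holes, 11 mm wide, 22 mm deep (bottoms 18 mm from the axis), 14 mm above its underside (38 mm above the bench): one along its own +x, the others every 60 degrees. A dark line on the top face marks each.
- platform_edge (a point): Middle of the top edge, next to the stage, of the black platform (10 mm thick, moves only straight up and down), 85 mm from the pillar's axis.
- stage_edge (a point): Point on the top edge, next to the platform, of the fixed warm stage, a black plate 150 x 260 mm, 14 mm thick, on four posts, its top 105 mm above the bench; 20 mm gap to the platform. The platform starts 6 to 10 mm lower than this.
- block (a point): Aluminium block fixed on the platform, 40 x 146 mm, 40 mm high, axes as the pillar's. Four holes, 18 mm wide, 34 mm deep, in a row along its own y at -54, -18, 18 and 54 mm from its middle, empty at the start. Origin: centre of its underside (platform top), 50 mm from the pillar's axis. Hole floors lie 6 mm above this.
- bar: Tommy bar, 140 mm, about 80 g, lying loose and flat on the bench near the sleeve: square aluminium handle (16 x 16 x 80 mm), straight steel pin (8 mm diameter, 60 mm long, last 4 mm tapered) out of one end. Origin: centre of the handle's underside; own +x along the pin; its axis 8 mm above the underside. Balances about 9 mm ahead of the origin.
- bar_tip (a point): End of the bar's pin, on its axis: 100 mm ahead of the bar's origin, 8 mm above its underside.
- sleeve: Fixed holder for the bar: level aluminium tube, 22 mm outside, 11 mm bore, 62 mm long, closed at the far end, on a dark foot 76 x 36 mm. Origin: under its middle at bench height; own +x points into the tube. Tube axis 30 mm above the bench. The pin goes in all the way, until the handle stops at the mouth; released, the handle sags a few mm.
- sleeve_mouth (a point): Centre of the sleeve's mouth, 31 mm in front of its middle, 30 mm above the bench.
- rack: Fixed white rack, 176 x 50 mm, 48 mm high, five places in a row along its own x, 34 mm apart, the middle one over its origin (centre of the underside); tubes stand on its floor, 6 mm above the bench.
- tube0: Sample tube, pale body 16 mm in diameter with a round bottom and a grey cap, 19 mm in diameter and 16 mm high, 90 mm overall, 20 g. Origin: bottom end on its axis, z up towards the cap (cap from 74 to 90 mm). Two to four tubes stand in the rack; the others are absent (None from the start).
- tube1: Sample tube, pale body 16 mm in diameter with a round bottom and a grey cap, 19 mm in diameter and 16 mm high, 90 mm overall, 20 g. Origin: bottom end on its axis, z up towards the cap (cap from 74 to 90 mm). Two to four tubes stand in the rack; the others are absent (None from the start).
- tube2: Sample tube, pale body 16 mm in diameter with a round bottom and a grey cap, 19 mm in diameter and 16 mm high, 90 mm overall, 20 g. Origin: bottom end on its axis, z up towards the cap (cap from 74 to 90 mm). Two to four tubes stand in the rack; the others are absent (None from the start).
- tube3: Sample tube, pale body 16 mm in diameter with a round bottom and a grey cap, 19 mm in diameter and 16 mm high, 90 mm overall, 20 g. Origin: bottom end on its axis, z up towards the cap (cap from 74 to 90 mm). Two to four tubes stand in the rack; the others are absent (None from the start).
- tube4: Sample tube, pale body 16 mm in diameter with a round bottom and a grey cap, 19 mm in diameter and 16 mm high, 90 mm overall, 20 g. Origin: bottom end on its axis, z up towards the cap (cap from 74 to 90 mm). Two to four tubes stand in the rack; the others are absent (None from the start).
- dish: Bystander: covered dish, 63 mm across, 14 mm high, on the warm stage. Origin: underside.
- dish_stack: Bystander: stack of dishes, 60 mm across, 56 mm high. Origin: underside.
- oil_bottle: Bystander: small amber bottle, 32 mm across, 62 mm high. Origin: underside.
- objective_can: Bystander: black canister with grey lid, 46 mm across, 70 mm high. Origin: underside.
- ring_jar: Bystander: small jar with white lid, 50 mm across, 48 mm high. Origin: underside.
- slide_box: Bystander: flat slide box, 86 x 34 x 30 mm, on the warm stage. Origin: underside.
Mind the look-alikes: they are no part of the job. What is meant by the bar is not blue or pink, and is the smaller of those in its own colour.

How it is judged:
By the outcome, as a careful person would: the job done as asked, in the order asked, and still so for the second after the job is handed in, with the robot touching nothing.
Of tube0, tube1, tube2, tube3, tube4 only 2 to 4 are there at a start; the rules pass over those that are not, and their reading is None.
At some moment in a run one of bar may be knocked a few centimetres aside while the robot is not near it.
It also fails if it takes over 210 s, if anything falls off the work surface, if the arm or the gripper's body presses on something with over 40 N, if the wrist force passes 120 N, or if a joint passes its speed limit or range.

## Working session

There is one attempt and no reset: what is moved stays moved. The work goes in short steps, Python scripts to look and compute and a tool call to move; the robot and the scene stay as the last step left them, time stands still between calls to the robot, and variables do not carry over. Pictures are saved under pics/ and viewed, at most 14 in all, crops included, and the job is handed in when it is done.

Besides the shell and the picture viewer there is one more tool, called as name(argument=value, ...), one argument or row to a line, values as JSON. servo_tool: Moves the arm, as the interface text tells. Its arguments: {"type":"object","properties":{"plan":{"type":"array"}},"required":["plan"]}

```bash
mkdir -p pics; cat > h.py <<'E'
import numpy as np, cv2
from scipy.spatial.transform import Rotation as R
from workcell import ctrl
def cam(n):
    c=ctrl.camera_info(n); f=210/np.tan(np.radians(c['fovy'])/2); return c,f
def wpose(o,c):
    T=np.eye(4);T[:3,:3]=R.from_rotvec(o['orientation']).as_matrix();T[:3,3]=o['ee_pos'];return T@np.array(c['T_tool_cam'])
def ray(n,u,v,o=None):
    c,f=cam(n)
    x,y=u-c['cx'],v-c['cy']
    if n=='wrist':
        T=wpose(o,c);r=np.hypot(x,y)+1e-9;th=r/f
        d=np.array([x/r*np.sin(th),y/r*np.sin(th),np.cos(th)]);return T[:3,3],T[:3,:3]@d
    M=R.from_rotvec(np.ravel(c['rvec'])).as_matrix();t=np.ravel(c['tvec'])
    d=np.array([x/f,y/f,1.]);return -M.T@t,M.T@d
def onz(n,u,v,z,o=None):
    p,d=ray(n,u,v,o);return p+d*(z-p[2])/d[2]
def proj(n,P,o=None):
    c,f=cam(n);P=np.asarray(P,float)
    if n=='wrist':
        T=np.linalg.inv(wpose(o,c));q=T[:3,:3]@P+T[:3,3];r=np.hypot(q[0],q[1])+1e-9;th=np.arctan2(r,q[2]);return np.array([c['cx']+f*th*q[0]/r,c['cy']+f*th*q[1]/r])
    M=R.from_rotvec(np.ravel(c['rvec'])).as_matrix();q=M@P+np.ravel(c['tvec']);return np.array([c['cx']+f*q[0]/q[2],c['cy']+f*q[1]/q[2]])
def tri(a,b):
    (p,d),(q,e)=a,b;d=d/np.linalg.norm(d);e=e/np.linalg.norm(e)
    s=np.linalg.lstsq(np.c_[d,-e],q-p,rcond=None)[0];A=p+s[0]*d;B=q+s[1]*e;return (A+B)/2,np.linalg.norm(A-B)
E
python3 - <<'E'
from h import *
o=ctrl.get_obs();print(o)
for n in('scene','side','wrist'):
    im=ctrl.get_image(n);cv2.imwrite(f'pics/{n}0.png',im)
    c,f=cam(n);print(n,f,c)
E
```

```text
{'t': 0.0, 'qpos': array([ 1.31100084e+00,  4.23800053e-01,  1.63068951e+00, -2.98488349e-06,
        1.08861074e+00, -1.90290991e-02]), 'qvel': array([-1.21721270e-03, -1.00387758e-04,  2.52828332e-04,  1.60835715e-03,
        1.51750976e-03, -1.55981547e-05]), 'joint_torque': array([ 1.48952236e-03, -5.44621575e+01, -2.73665768e+01,  6.44245720e-02,
        2.28549406e-02, -1.50837327e-04]), 'ee_pos': array([148.88461597, 606.45390956, 235.92734823]), 'orientation': array([-3.77255034e-01, -3.11864998e+00,  2.34565438e-03]), 'ft_force': array([ 0.14882243, -0.54897721, -0.08237699]), 'moment': array([ 0.01065864, -0.02195673,  0.01499039]), 'grasp_force': 0.0, 'width': 87.8233025507215}
scene 387.5143363744918 {'fovy': 56.90789503377582, 'cx': 271.07730418805204, 'cy': 213.23296170077816, 'rvec': array([ 1.50205879,  1.90424227, -0.91336498]), 'tvec': array([ 136.71148197, -259.75297295, 1412.99283297])}
side 398.19824997265493 {'fovy': 55.61213187620873, 'cx': 278.90046574654474, 'cy': 202.49897049258158, 'rvec': array([ 2.37507925, -0.09609609,  0.0463171 ]), 'tvec': array([-528.24179941,  102.32694069, 1117.30527812])}
wrist 325.19226210127806 {'fovy': 65.70646984690485, 'cx': 273.7766780262401, 'cy': 205.40833981456274, 'T_tool_cam': array([[-5.75400597e-04, -9.65155381e-01, -2.61676823e-01,
         7.06879811e+01],
       [ 9.99999320e-01, -2.89872658e-04, -1.12974488e-03,
        -7.23767618e-01],
       [ 1.01452639e-03, -2.61677295e-01,  9.65154891e-01,
        -1.48795152e+02],
       [ 0.00000000e+00,  0.00000000e+00,  0.00000000e+00,
         1.00000000e+00]])}
```

View pics/scene0.png

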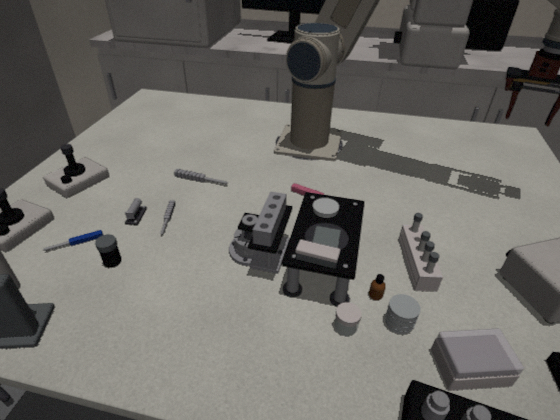

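View pics/side0.png

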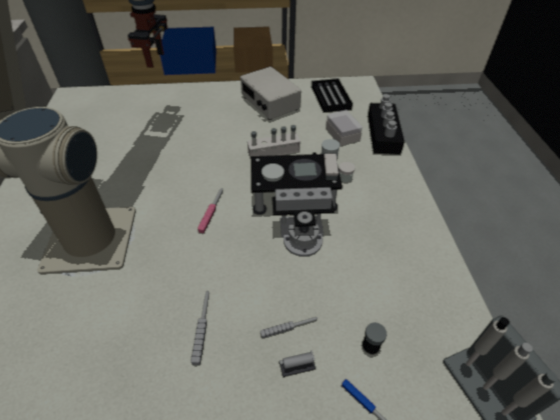

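View pics/wrist0.png

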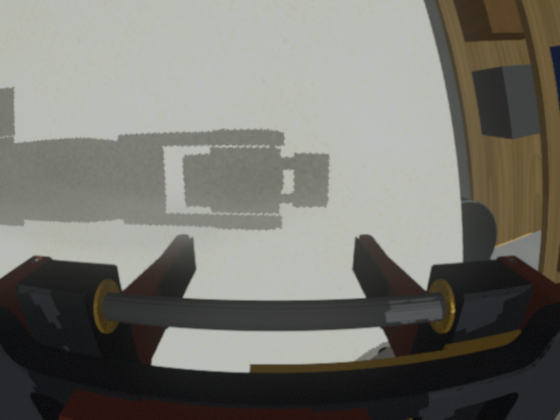

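Scene/side views: the pillar is at about (305,232) in side, with the stage beyond it. There are two silver bars; the smaller one is at side (290,326), next to the sleeve at (297,362). The rack at (274,145) holds 4 tubes. Next I localise coarsely.

```bash
python3 - <<'E'
from h import *
P=lambda n,l,u,v,z:print(l,n,np.round(onz(n,u,v,z),0))
P('side','bar handle end',262,331,8);P('side','bar tip',316,320,8)
P('scene','bar tip?',163,233,8);P('scene','bar handle?',170,203,8)
P('side','sleeve mouth l',284,362,30);P('side','sleeve r',313,353,30)
P('side','foot L',285,373,0);P('side','foot R',315,368,0)
P('side','collar',305,219,52);P('scene','collar',248,222,100)
P('side','pillar base L',284,240,0);P('side','pillar base R',323,236,0)
for a in((254,155),(340,153),(340,187),(252,190)):P('side','stage',*a,105)
for a in((273,192),(334,188),(335,206),(276,210)):P('side','block top',*a,137)
for u in(254,275,284,294):P('side','cap',u,131,96)
for a in((417,216),(425,235),(430,247),(434,259)):P('scene','cap',*a,96)
im=cv2.imread('pics/side0.png');a=cv2.resize(im[110:390,225:345],None,fx=4,fy=4,interpolation=3)
cv2.imwrite('pics/sidecrop.png',np.hstack([a[:560],a[560:]])[:600,:])
E
```

```text
bar handle end side [ 464. -316.    8.]
bar tip side [ 593. -298.    8.]
bar tip? scene [ 595. -288.    8.]
bar handle? scene [ 471. -326.    8.]
sleeve mouth l side [ 508. -400.   30.]
sleeve r side [ 572. -386.   30.]
foot L side [ 509. -412.    0.]
foot R side [ 576. -407.    0.]
collar side [601. -18.  52.]
collar scene [605. -53. 100.]
pillar base L side [541. -46.  -0.]
pillar base R side [652. -41.   0.]
stage side [471. 206. 105.]
stage side [734. 195. 105.]
stage side [705.  47. 105.]
stage side [459.  54. 105.]
block top side [514.   9. 137.]
block top side [679.  12. 137.]
block top side [669. -54. 137.]
block top side [517. -56. 137.]
cap side [476. 340.  96.]
cap side [545. 335.  96.]
cap side [574. 333.  96.]
cap side [607. 330.  96.]
cap scene [484. 332.  96.]
cap scene [551. 345.  96.]
cap scene [589. 353.  96.]
cap scene [625. 358.  96.]
```

```bash
python3 -c "
import cv2;print(cv2.imread('pics/sidecrop.png').shape)"
```

```text
(560, 960, 3)
```

View pics/sidecrop.png

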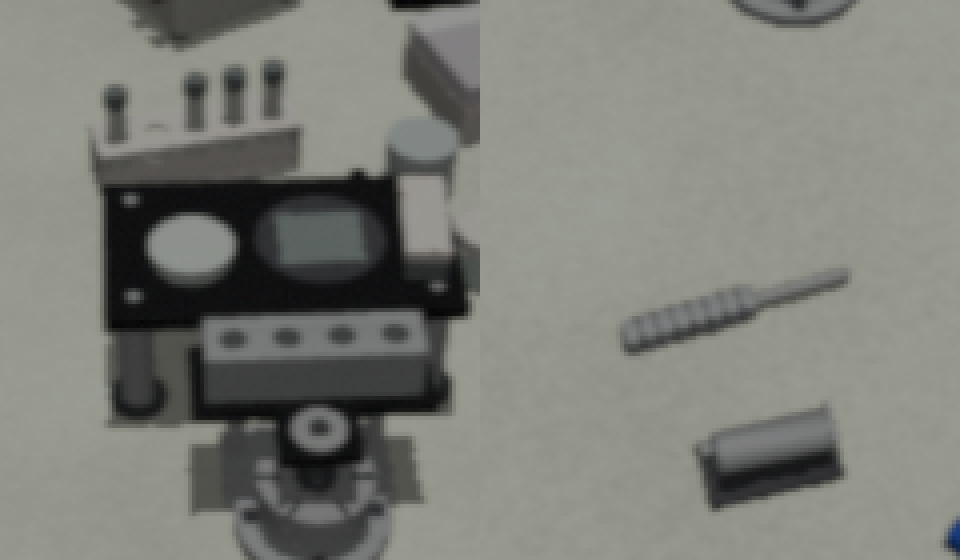

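Pillar axis ≈ (600,-35), its +x ≈ world +y; the bar points ≈ +x (yaw about 0.2). I'll go above the bar and sleeve with the wrist camera.

servo_tool(
  plan=[
    [0,[165,-380,20],-65],
    [0,[165,-380,20],-65],
    [0,[165,-380,20],-65],
    [0,[165,-380,20],-65],
    [0,[165,-380,20],-65],
    [0,[165,-380,20],-65],
    [0,[165,-380,20],-65],
    [0,[165,-380,20],-65],
    [0,[165,-380,20],-65],
    [0,[165,-380,20],-65],
  ],
)

```text
t: 0.98
ee_pos: [314.1, 225.0, 256.8]
orientation: [2.001, 2.421, 0.0]
ft_force: [0.5, 1.0, -0.7]
width: 87.8
grasp_force: 0.0
```

servo_tool(
  plan=[
    [0,[165,-380,10],-60],
    [0,[165,-380,10],-60],
    [0,[165,-380,10],-60],
    [0,[165,-380,10],-60],
    [0,[165,-380,10],-60],
    [0,[165,-380,10],-60],
    [0,[165,-380,10],-60],
    [0,[165,-380,10],-60],
    [0,[165,-380,10],-60],
    [0,[165,-380,10],-60],
  ],
)

```text
t: 1.82
ee_pos: [479.4, -155.5, 266.7]
orientation: [2.943, 1.1, 0.0]
ft_force: [0.2, 0.4, -0.5]
width: 87.7
grasp_force: 0.0
```

servo_tool(
  plan=[
    [0,[80,-190,0],-29],
    [0,[80,-190,0],-29],
    [0,[80,-190,0],-29],
    [0,[80,-190,0],-29],
    [0,[80,-190,0],-29],
    [0,[80,-190,0],-29],
    [0,[80,-190,0],-29],
    [0,[80,-190,0],-29],
  ],
)

```text
t: 2.48
ee_pos: [558.3, -342.6, 265.8]
orientation: [-3.122, -0.333, 0.002]
ft_force: [-0.1, -0.2, 0.2]
width: 87.9
grasp_force: 0.0
```

```bash
cat >> h.py <<'E'
def snap(n,name):
    o=ctrl.get_obs();im=ctrl.get_image(n);cv2.imwrite(f'pics/{name}.png',im);np.save(f'pics/{name}.npy',o,allow_pickle=True);return o,im
def yaw(o): 
    m=R.from_rotvec(o['orientation']).as_matrix();return np.arctan2(m[1,0],m[0,0])
def load(name): return np.load(f'pics/{name}.npy',allow_pickle=True).item(),cv2.imread(f'pics/{name}.png')
E
python3 - <<'E'
from h import *
o,im=snap('wrist','w1');print(o['t'],o['ee_pos'],yaw(o),o['qpos'])
E
```

```text
2.4833 [ 558.34865119 -342.59800378  265.84717064] 0.21274044072866313 [-5.68631903e-01  4.39018719e-01  1.53273597e+00  2.68649064e-04
  1.17177046e+00  7.89320288e-01]
```

View pics/w1.png

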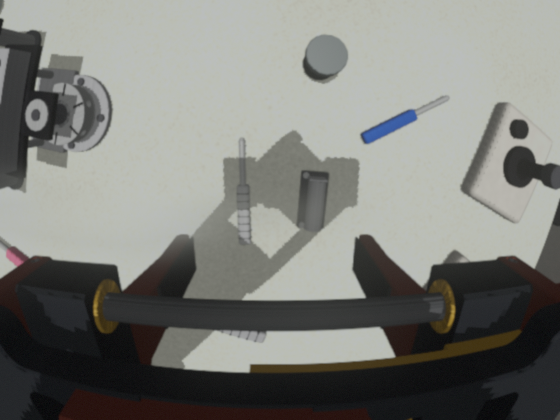

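Wrist view: bar tip at (241,139), handle (244,186)-(245,243); sleeve tube spans (314,172)-(312,230); collar visible at left around (75,112). I'll zoom on the bar/sleeve and the collar.

```bash
python3 - <<'E'
from h import *
o,im=load('w1')
for l,u,v,z in(('tip',241,139,8),('hf',243.5,186,8),('hb',245,243,8),('slv top',315,175,34),('slv bot',312,229,34),('f1',300,171,0),('f2',328,173,0),('collar',68,112,52)):print(l,np.round(onz('wrist',u,v,z,o),1))
a=cv2.resize(im[130:250,225:345],(600,600),interpolation=3);b=cv2.resize(im[65:165,30:130],(600,600)[::1],interpolation=3)
cv2.imwrite('pics/z1.png',np.hstack([cv2.resize(a,(400,400)),cv2.resize(b,(400,400))]))
E
```

```text
tip [ 595.8 -293.6    8. ]
hf [ 537.5 -308.4    8. ]
hb [ 461.  -324.8    8. ]
slv top [ 574.5 -390.3   34. ]
slv bot [ 507.7 -403.2   34. ]
f1 [ 570.5 -375.6    0. ]
f2 [ 576. -412.    0.]
collar [597.2 -68.3  52. ]
```

View pics/z1.png

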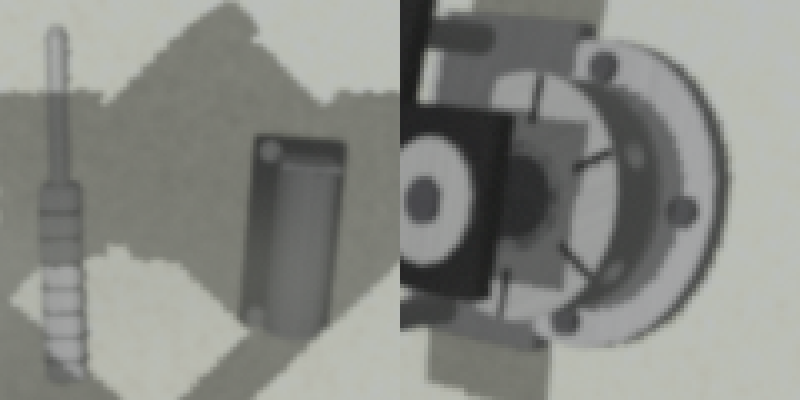

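Bar: centre (498.4,-316.1), yaw 0.227. The sleeve's mouth is the −x end. Next I grasp the bar.

servo_tool(
  plan=[
    [0.45,[-30,13,-40],0.8],
    [0.45,[-60,26.5,-70],0.8],
    [0.45,[-60,26.5,-110],0.8],
    [0.45,[-60,26.5,-150],0.8],
    [0.45,[-60,26.5,-190],0.8],
    [0.45,[-60,26.5,-215],0.8],
    [0.45,[-60,26.5,-230],0.8],
    [0.45,[-60,26.5,-240],0.8],
    [0.45,[-60,26.5,-249],0.8],
    [0.45,[-60,26.5,-249],0.8],
  ],
)

```text
t: 3.37
ee_pos: [498.7, -315.6, 17.1]
orientation: [-3.12, -0.357, 0.001]
ft_force: [-0.2, 0.6, -0.3]
width: 48.3
grasp_force: 0.0
```

servo_tool(
  plan=[
    [0.6,[0,0,0],0],
    [0.7,[0,0,0],0],
    [0.8,[0,0,0],0],
    [0.9,[0,0,0],0],
    [1,[0,0,0],0],
    [1,[0,0,0],0],
    [1,[0,0,0],0],
    [1,[0,0,0],0],
  ],
)

```text
t: 4.03
ee_pos: [499.3, -316.7, 18.3]
orientation: [3.121, 0.356, 0.001]
ft_force: [-1.0, 0.1, 6.1]
width: 15.7
grasp_force: 30.0
```

servo_tool(
  plan=[
    [1,[0,0,40],0],
    [1,[10,10,80],7],
    [1,[40,40,110],14],
    [1,[70,70,140],21],
    [1,[100,100,160],28],
    [1,[130,130,182],35],
    [1,[146,147,182],42],
    [1,[146,147,182],49],
    [1,[146,147,182],56],
    [1,[146,147,182],63],
  ],
)

```text
t: 4.87
ee_pos: [645.8, -168.2, 199.9]
orientation: [2.467, 1.944, 0.0]
ft_force: [0.2, -0.5, -0.7]
width: 15.9
grasp_force: 30.0
```

servo_tool(
  plan=[
    [1,[0,0,0],7],
    [1,[0,0,0],14],
    [1,[0,0,0],14],
    [1,[0,0,0],14],
    [1,[0,0,0],14],
  ],
)

```text
t: 5.28
ee_pos: [644.9, -169.6, 199.5]
orientation: [-2.225, -2.217, 0.0]
ft_force: [0.2, -0.2, -0.8]
width: 15.8
grasp_force: 30.0
```

```bash
python3 - <<'E'
from h import *
o,im=snap('wrist','w2');print(o['t'],o['ee_pos'],yaw(o),o['width'],o['ft_force'],o['moment'])
E
```

```text
5.2833 [ 644.879353   -169.56328465  199.47683234] 1.5671662376608706 15.823486239815086 [ 0.22208044 -0.21128164 -0.76405403] [-0.01198557  0.08313323 -0.03019201]
```

View pics/w2.png

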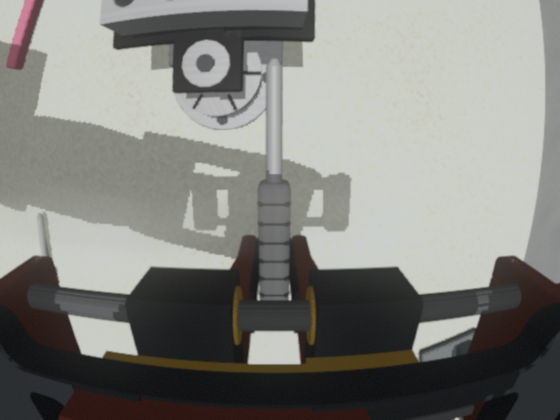

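The bar is held straight; its tip is at (275,60). The screw disc on the pillar axis is at (206,62), with collar lines around (196,102), (232,102) and (253,73).

```bash
python3 - <<'E'
from h import *
o,im=load('w2');o1,i1=load('w1')
print('disc',tri(ray('wrist',206,62,o),ray('wrist',35.8,115,o1)))
zt=o['ee_pos'][2]-8
for p in((275,60),(274.5,178)):print('bar',np.round(onz('wrist',*p,zt,o),1))
im=im[10:150,130:330];cv2.imwrite('pics/z2.png',cv2.resize(im,None,fx=4,fy=4,interpolation=3))
E
```

```text
disc (array([592.93764748, -53.10870846, 100.41471354]), np.float64(2.5603369953939876))
bar [646.3 -70.3 191.5]
bar [ 645.8 -127.8  191.5]
```

View pics/z2.png

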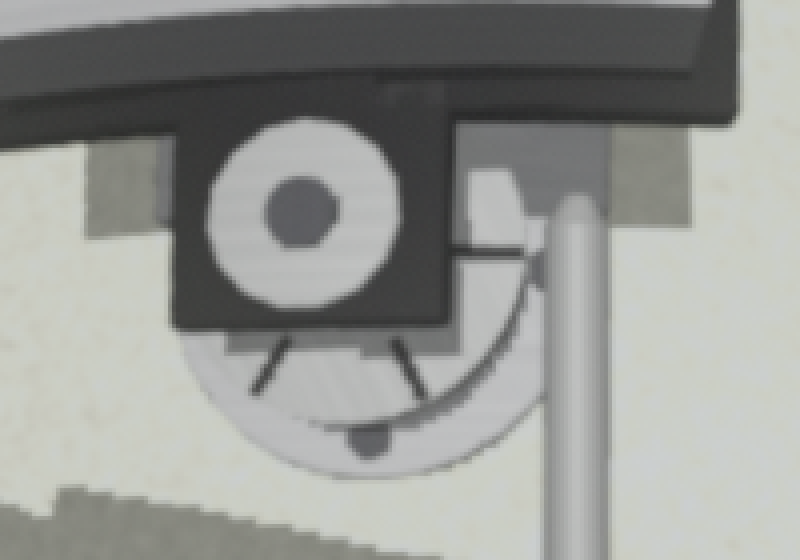

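```bash
python3 - <<'E'
from h import *
o,_=load('w2');o1,_=load('w1')
def axis(L):
    A=[];b=[]
    for p,q in L:
        d=(q-p)[:2];n=np.array([-d[1],d[0]])/np.hypot(*d);A.append(n);b.append(n@p[:2])
    c=np.linalg.lstsq(np.array(A),np.array(b),rcond=None)[0];
    print('axis',c.round(1),'resid',(np.array(A)@c-b).round(1))
    for p,q in L: print('  r',np.hypot(*(p[:2]-c)).round(1),np.hypot(*(q[:2]-c)).round(1),'ang',np.degrees(np.arctan2(*(q[:2]-c)[::-1])).round(1))
g=lambda x,y:onz('wrist',130+x/4,10+y/4,52,o)
axis([(g(287,340),g(254,393)),(g(394,340),g(424,400)),(g(452,252),g(525,252))])
g1=lambda x,y:onz('wrist',30+(x-400)/4,65+y/4,52,o1)
axis([(g1(534,120),g1(543,76)),(g1(577,167),g1(612,152)),(g1(560,245),g1(592,275)),(g1(506,268),g1(502,318))])
# platform -x edge corners, w2 (z~97-100)
for z in(97,100):
  for a in((175,327),(447,324)):print(np.round(onz('wrist',130+a[0]/4,10+a[1]/4,z,o),1))
E
```

```text
axis [594.2 -55.3] resid [ 0.6 -0.5  0.6]
  r 24.4 38.8 ang -124.8
  r 23.6 39.1 ang -63.7
  r 24.0 40.4 ang -2.1
axis [590.7 -52.5] resid [ 1.9 -1.2  1.1  0.9]
  r 26.1 40.5 ang -6.6
  r 27.4 41.8 ang -63.6
  r 24.9 41.3 ang -120.2
  r 23.0 39.6 ang 179.2
[567.3 -74.8  97. ]
[621.2 -77.   97. ]
[568.2 -75.1 100. ]
[621.5 -77.2 100. ]
```

Axis ≈ (594,-54.7); holes at world angles -124, -63.5, -3. Open side ≈ -92°; raising means the angle decreases. Next is pre-insertion at the -63.5° hole.

servo_tool(
  plan=[
    [1,[17,-21,-5],7],
    [1,[17,-21,-30],14],
    [1,[17,-21,-60],21],
    [1,[17,-21,-90],26.7],
    [1,[17,-21,-120],26.7],
    [1,[17,-21,-140],26.7],
    [1,[17,-21,-151],26.7],
    [1,[17,-21,-151],26.7],
    [1,[17,-21,-151],26.7],
  ],
)

```text
t: 6.08
ee_pos: [662.2, -190.6, 48.8]
orientation: [-1.65, -2.673, 0.0]
ft_force: [0.6, -0.2, -0.9]
width: 15.9
grasp_force: 30.0
```

```bash
python3 - <<'E'
from h import *
o,im=snap('wrist','w3');print(o['t'],o['ee_pos'],np.degrees(yaw(o)),o['width'],o['ft_force'],o['moment'])
print(proj('wrist',[594,-54.7,52],o))
x=im[0:170,130:330]
cv2.imwrite('pics/z3.png',cv2.resize(x,None,fx=3.5,fy=3.5,interpolation=3))
E
```

```text
6.0833 [ 662.18630895 -190.63253797   48.79772198] 116.64773190893249 15.919432609278868 [ 0.56125779 -0.17865416 -0.91509514] [-0.04363163  0.08833859  0.02937464]
[273.856604  -47.2116439]
```

View pics/z3.png

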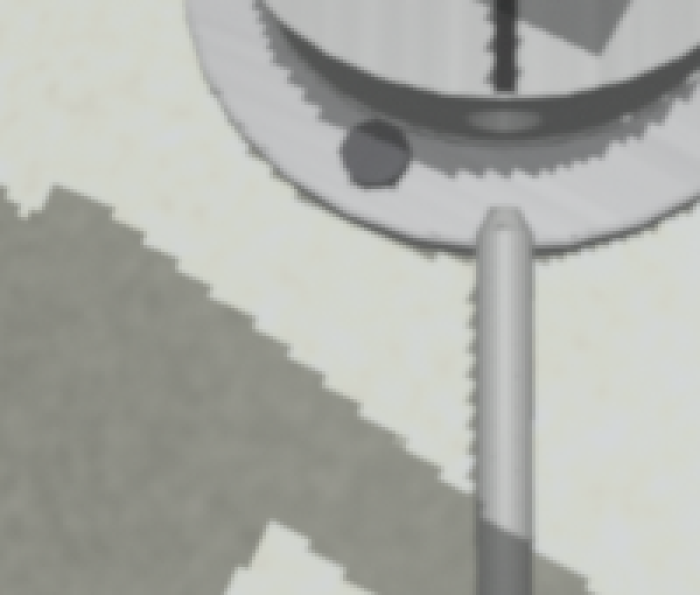

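The pin tip (503,208) lines up with the collar's line (505,50) and hole (503,120). Inserting.

servo_tool(
  plan=[
    [1,[-3,6,-0.3],0],
    [1,[-6,12,-0.3],0],
    [1,[-7.2,14.4,-0.3],0],
    [1,[-8.1,16.2,-0.3],0],
    [1,[-8.1,16.2,-0.3],0],
  ],
)

```text
t: 6.55
ee_pos: [653.9, -173.7, 49.0]
orientation: [1.647, 2.674, 0.0]
ft_force: [-0.0, -0.2, -0.2]
width: 15.6
grasp_force: 30.0
```

servo_tool(
  plan=[
    [1,[-1,2,0],0],
    [1,[-2,4,0],0],
    [1,[-3,6,0],0],
    [1,[-4,8,0],0],
    [1,[-5,10,0],0],
    [1,[-5,10,0],0],
  ],
)

```text
t: 7.05
ee_pos: [648.6, -163.9, 48.2]
orientation: [-1.648, -2.674, 0.0]
ft_force: [-0.1, 0.5, -0.7]
width: 15.8
grasp_force: 30.0
```

Inserted without resistance. I'll generate the arc rows.

```bash
cat > arc.py <<'E'
import sys,numpy as np
# arc.py r a0 a1 step : rows per call of 10, each call relative to its own start
r,a0,a1,st=map(float,sys.argv[1:5])
n=int(round(abs(a1-a0)/st));A=np.linspace(a0,a1,n+1)
for k in range(0,n,10):
    b=A[k];rows=[]
    for a in A[k+1:k+11]:
        rows.append([1,[round(r*(np.cos(np.radians(a))-np.cos(np.radians(b))),1),round(r*(np.sin(np.radians(a))-np.sin(np.radians(b))),1),0],round(a-b,1)])
    print(rows)
E
python3 arc.py 122 -63.4 -148.4 5
```

```text
[[1, [np.float64(-9.7), np.float64(-4.3), 0], np.float64(-5.0)], [1, [np.float64(-19.8), np.float64(-7.8), 0], np.float64(-10.0)], [1, [np.float64(-30.1), np.float64(-10.4), 0], np.float64(-15.0)], [1, [np.float64(-40.6), np.float64(-12.1), 0], np.float64(-20.0)], [1, [np.float64(-51.2), np.float64(-12.9), 0], np.float64(-25.0)], [1, [np.float64(-61.9), np.float64(-12.7), 0], np.float64(-30.0)], [1, [np.float64(-72.4), np.float64(-11.6), 0], np.float64(-35.0)], [1, [np.float64(-82.9), np.float64(-9.6), 0], np.float64(-40.0)], [1, [np.float64(-93.1), np.float64(-6.7), 0], np.float64(-45.0)], [1, [np.float64(-103.1), np.float64(-2.9), 0], np.float64(-50.0)]]
[[1, [np.float64(-9.6), np.float64(4.6), 0], np.float64(-5.0)], [1, [np.float64(-18.7), np.float64(10.1), 0], np.float64(-10.0)], [1, [np.float64(-27.3), np.float64(16.4), 0], np.float64(-15.0)], [1, [np.float64(-35.4), np.float64(23.3), 0], np.float64(-20.0)], [1, [np.float64(-42.8), np.float64(31.0), 0], np.float64(-25.0)], [1, [np.float64(-49.5), np.float64(39.2), 0], np.float64(-30.0)], [1, [np.float64(-55.5), np.float64(48.0), 0], np.float64(-35.0)]]
```

servo_tool(
  plan=[
    [1,[-9.7,-4.3,0],-5],
    [1,[-19.8,-7.8,0],-10],
    [1,[-30.1,-10.4,0],-15],
    [1,[-40.6,-12.1,0],-20],
    [1,[-51.2,-12.9,0],-25],
    [1,[-51.2,-12.9,0],-25],
  ],
)

```text
t: 7.55
ee_pos: [599.6, -177.7, 49.4]
orientation: [2.193, 2.242, 0.006]
ft_force: [7.6, 1.4, -1.4]
width: 16.5
grasp_force: 31.3
```

```bash
sed -i 's/round(r/float(round(r/g; s/b)),1)/b)),1))/;s/,1),0\]/,1)),0]/;s/round(a-b,1)/float(round(a-b,1))/' arc.py; sed -i 's/^        rows.append.*/        f=lambda x:float(round(x,1));c=np.radians;rows.append([1,[f(r*(np.cos(c(a))-np.cos(c(b)))),f(r*(np.sin(c(a))-np.sin(c(b)))),0],f(a-b)])/' arc.py; python3 arc.py 122 -88.4 -148.4 6
```

```text
[[1, [-12.8, 0.3, 0], -6.0], [1, [-25.4, 2.0, 0], -12.0], [1, [-37.9, 4.9, 0], -18.0], [1, [-49.9, 9.2, 0], -24.0], [1, [-61.4, 14.6, 0], -30.0], [1, [-72.3, 21.3, 0], -36.0], [1, [-82.5, 29.0, 0], -42.0], [1, [-91.8, 37.8, 0], -48.0], [1, [-100.1, 47.5, 0], -54.0], [1, [-107.3, 58.0, 0], -60.0]]
```

servo_tool(
  plan=[
    [1,[-12.8,0.3,0],-6],
    [1,[-25.4,2.0,0],-12],
    [1,[-37.9,4.9,0],-18],
    [1,[-49.9,9.2,0],-24],
    [1,[-61.4,14.6,0],-30],
    [1,[-72.3,21.3,0],-36],
    [1,[-82.5,29.0,0],-42],
    [1,[-91.8,37.8,0],-48],
    [1,[-100.1,47.5,0],-54],
    [1,[-107.3,58.0,0],-60],
  ],
)

```text
t: 8.38
ee_pos: [491.5, -121.3, 49.1]
orientation: [3.022, 0.846, 0.004]
ft_force: [-0.6, -14.0, -0.8]
width: 16.6
grasp_force: 33.6
```

```bash
python3 - <<'E'
from h import *
o,im=snap('wrist','w4');print(o['t'],o['ee_pos'],np.degrees(yaw(o)),o['width'],o['ft_force'],o['moment'])
p=o['ee_pos'][:2]-[594,-54.7];print(np.hypot(*p),np.degrees(np.arctan2(p[1],p[0])))
E
```

```text
8.3833 [ 491.48778912 -121.33899934   49.12848417] 31.277546353073024 16.634813379252357 [ -0.56690415 -14.02059749  -0.81326666] [-2.61743473  0.2227233  -0.96966371]
122.26818724532956 -146.9737505725667
```

servo_tool(
  plan=[
    [1,[4.2,-6.2,0],3.5],
    [1,[8.6,-12.2,0],7],
    [1,[8.6,-12.2,0],7],
    [1,[8.6,-12.2,0],7],
  ],
)

```text
t: 8.77
ee_pos: [499.4, -133.0, 48.6]
orientation: [2.963, 1.039, 0.001]
ft_force: [-1.8, -8.4, -0.4]
width: 16.3
grasp_force: 29.7
```

servo_tool(
  plan=[
    [1,[-6,-5,0],0],
    [1,[-12,-10,0],0],
    [1,[-18,-14.5,0],0],
    [1,[-24,-19,0],0],
    [1,[-28,-22,0],0],
    [1,[-28,-22,0],0],
  ],
)

```text
t: 9.27
ee_pos: [469.1, -153.6, 48.1]
orientation: [-2.963, -1.04, 0.003]
ft_force: [-0.1, -0.1, -0.9]
width: 16.0
grasp_force: 29.8
```

```bash
python3 - <<'E'
from h import *
o,im=snap('wrist','w5');print(o['t'],o['ee_pos'],np.degrees(yaw(o)),o['width'],o['ft_force'],o['moment'])
cv2.imwrite('pics/z5.png',cv2.resize(im[0:200,130:400],None,fx=2.9,fy=2.9,interpolation=3))
E
```

```text
9.2667 [ 469.14102489 -153.58950118   48.10893664] 38.666487986498275 16.04741462947761 [-0.14689424 -0.13664605 -0.85703886] [-0.03992465  0.11641567  0.00918198]
```

View pics/z5.png

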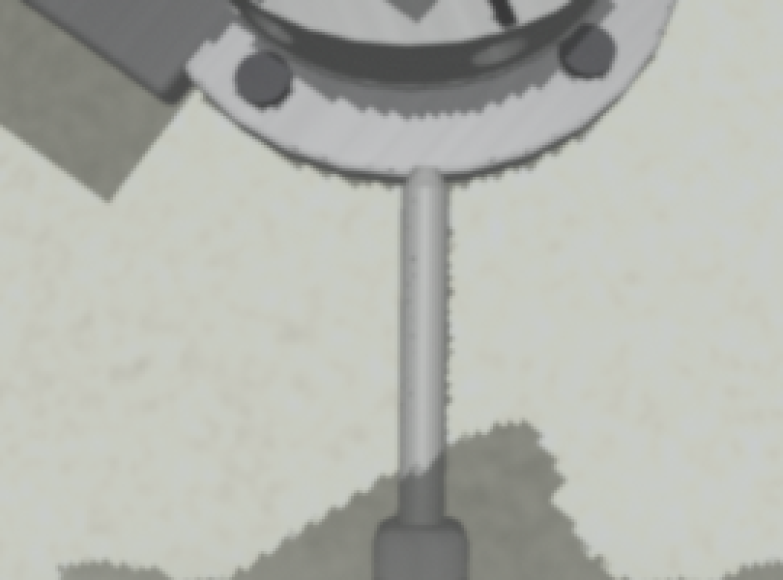

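```bash
python3 - <<'E'
from h import *
o,_=load('w5')
for u,v,z in((306,7.6,52),(130+502/2.9,2,52),(130+497/2.9,50/2.9,38)):
    p=onz('wrist',u,v,z,o)[:2]-[594,-54.7];print(np.hypot(*p),np.degrees(np.arctan2(p[1],p[0])))
E
```

```text
39.000872313759395 -119.27170830984511
35.945670786045994 -119.46701611473605
38.97148951793495 -120.75467627860587
```

Collar hole is now at about -120 (moved ≈57°; the bar lags ≈28°). The same cycle repeats from the -60° hole, 60° net per stroke.

```bash
sed -i 's/a0,a1,st=map(float,sys.argv\[1:5\])/a0,a1,st=map(float,sys.argv[1:5])/' arc.py; python3 arc.py 158 -141.4 -60 6.8;echo; python3 arc.py 122 -60 -148 5.5
```

```text
[[1, [12.5, -13.9, 0], 6.8], [1, [26.6, -26.2, 0], 13.6], [1, [42.0, -36.8, 0], 20.3], [1, [58.5, -45.5, 0], 27.1], [1, [76.0, -52.1, 0], 33.9], [1, [94.1, -56.7, 0], 40.7], [1, [112.7, -59.1, 0], 47.5], [1, [131.4, -59.2, 0], 54.3], [1, [150.0, -57.2, 0], 61.1], [1, [168.2, -53.0, 0], 67.8]]
[[1, [17.6, 6.3, 0], 6.8], [1, [34.3, 14.7, 0], 13.6]]

[[1, [-10.4, -5.4, 0], -5.5], [1, [-21.3, -9.7, 0], -11.0], [1, [-32.5, -13.0, 0], -16.5], [1, [-44.0, -15.2, 0], -22.0], [1, [-55.7, -16.2, 0], -27.5], [1, [-67.4, -16.2, 0], -33.0], [1, [-79.0, -15.0, 0], -38.5], [1, [-90.5, -12.7, 0], -44.0], [1, [-101.7, -9.3, 0], -49.5], [1, [-112.6, -4.9, 0], -55.0]]
[[1, [-10.4, 5.5, 0], -5.5], [1, [-20.2, 11.9, 0], -11.0], [1, [-29.3, 19.2, 0], -16.5], [1, [-37.7, 27.4, 0], -22.0], [1, [-45.2, 36.3, 0], -27.5], [1, [-51.9, 45.9, 0], -33.0]]
```

servo_tool(
  plan=[
    [1,[12.5,-13.9,0],6.8],
    [1,[26.6,-26.2,0],13.6],
    [1,[42.0,-36.8,0],20.3],
    [1,[58.5,-45.5,0],27.1],
    [1,[76.0,-52.1,0],33.9],
    [1,[94.1,-56.7,0],40.7],
    [1,[112.7,-59.1,0],47.5],
    [1,[131.4,-59.2,0],54.3],
    [1,[150.0,-57.2,0],61.1],
    [1,[168.2,-53.0,0],67.8],
  ],
)

```text
t: 10.15
ee_pos: [640.1, -206.4, 48.1]
orientation: [-1.872, -2.522, 0.0]
ft_force: [0.7, 0.9, -0.7]
width: 15.8
grasp_force: 29.8
```

servo_tool(
  plan=[
    [1,[17.6,6.3,0],6.8],
    [1,[35.5,14.9,0],13.6],
    [1,[35.5,14.9,0],13.6],
    [1,[35.5,14.9,0],13.6],
  ],
)

```text
t: 10.48
ee_pos: [674.9, -190.7, 47.9]
orientation: [-1.569, -2.721, 0.0]
ft_force: [0.5, -0.3, -0.6]
width: 15.9
grasp_force: 29.8
```

```bash
cat > chk.py <<'E'
from h import *
import sys
o,im=snap('wrist',sys.argv[1]);print(o['t'],o['ee_pos'],np.degrees(yaw(o)),o['width'],o['ft_force'])
p=o['ee_pos'][:2]-[594,-54.7];print('r,ang',np.hypot(*p),np.degrees(np.arctan2(p[1],p[0])))
# dark line columns near top, pin centre columns
g=cv2.cvtColor(im,6)
for v in(2,6,10,14,18): print(v,[int(u) for u in np.where(g[v,200:360]<90)[0]+200][:60])
for v in(80,100): 
    e=np.abs(np.diff(g[v,255:295].astype(int)));print(v,e.tolist())
E
python3 chk.py w6
```

```text
10.4833 [ 674.88445664 -190.7169522    47.9091598 ] 120.04905378330753 15.875999115302797 [ 0.50303648 -0.31105028 -0.64282841]
r,ang 158.2495074634928 -59.26155210510731
2 [210, 211, 212, 213, 214, 215, 216, 268, 269, 270, 271, 272, 322, 323, 324, 325, 326, 327, 328, 329]
6 [214, 215, 216, 217, 218, 219, 220, 221, 222, 223, 224, 268, 269, 270, 271, 272, 314, 315, 316, 317, 318, 319, 320, 321, 322, 323, 324, 325, 326]
10 [218, 219, 220, 221, 222, 223, 224, 225, 226, 227, 228, 229, 230, 231, 232, 233, 234, 268, 269, 270, 271, 272, 304, 305, 306, 307, 308, 309, 310, 311, 312, 313, 314, 315, 316, 317, 318, 319, 320, 321, 329, 330]
14 [224, 225, 226, 227, 228, 229, 230, 231, 232, 233, 234, 235, 236, 237, 238, 239, 240, 241, 242, 243, 244, 245, 246, 247, 248, 249, 250, 251, 287, 288, 289, 290, 291, 292, 293, 294, 295, 296, 297, 298, 299, 300, 301, 302, 303, 304, 305, 306, 307, 308, 309, 310, 311, 312, 313, 314, 315, 316, 330, 331]
18 [231, 232, 233, 234, 235, 236, 237, 238, 239, 240, 241, 242, 243, 244, 245, 246, 247, 248, 249, 250, 251, 252, 253, 254, 255, 256, 257, 258, 259, 260, 261, 262, 263, 264, 265, 275, 276, 277, 278, 279, 280, 281, 282, 283, 284, 285, 286, 287, 288, 289, 290, 291, 292, 293, 294, 295, 296, 297, 298, 299]
80 [0, 0, 0, 0, 0, 0, 0, 1, 5, 15, 17, 17, 17, 4, 12, 8, 5, 8, 10, 9, 5, 4, 8, 7, 7, 7, 10, 8, 13, 30, 16, 3, 0, 0, 0, 0, 0, 0, 1]
100 [0, 0, 0, 0, 0, 0, 1, 1, 4, 13, 23, 24, 9, 10, 11, 9, 6, 8, 8, 8, 3, 5, 8, 7, 7, 7, 10, 6, 22, 32, 7, 1, 0, 1, 1, 1, 0, 1, 0]
```

Line column 270 against pin 275: a 2.3 mm lateral correction, then insert.

servo_tool(
  plan=[
    [1,[-2,-1.1,0.4],0],
    [1,[-5,4,0.4],0],
    [1,[-8,9.3,0.4],0],
    [1,[-11,14.5,0.4],0],
    [1,[-13,18,0.4],0],
    [1,[-15,21.4,0.4],0],
    [1,[-17,24.9,0.4],0],
    [1,[-18.5,27.5,0.4],0],
    [1,[-20,30.1,0.4],0],
    [1,[-20,30.1,0.4],0],
  ],
)

```text
t: 11.37
ee_pos: [654.4, -160.9, 48.8]
orientation: [-1.568, -2.722, 0.0]
ft_force: [0.8, -0.0, -1.2]
width: 15.7
grasp_force: 29.8
```

servo_tool(
  plan=[
    [1,[-10.4,-5.4,0],-5.5],
    [1,[-21.3,-9.7,0],-11.0],
    [1,[-32.5,-13.0,0],-16.5],
    [1,[-44.0,-15.2,0],-22.0],
    [1,[-55.7,-16.2,0],-27.5],
    [1,[-67.4,-16.2,0],-33.0],
    [1,[-79.0,-15.0,0],-38.5],
    [1,[-90.5,-12.7,0],-44.0],
    [1,[-101.7,-9.3,0],-49.5],
    [1,[-112.6,-4.9,0],-55.0],
  ],
)

```text
t: 12.2
ee_pos: [546.2, -168.1, 50.4]
orientation: [2.647, 1.677, 0.01]
ft_force: [8.6, -3.7, -1.3]
width: 16.7
grasp_force: 31.4
```

servo_tool(
  plan=[
    [1,[-10.4,5.5,0],-5.5],
    [1,[-20.2,11.9,0],-11.0],
    [1,[-29.3,19.2,0],-16.5],
    [1,[-37.7,27.4,0],-22.0],
    [1,[-45.2,36.3,0],-27.5],
    [1,[-51.9,45.9,0],-33.0],
    [1,[-51.9,45.9,0],-33.0],
  ],
)

```text
t: 12.78
ee_pos: [489.7, -121.1, 49.1]
orientation: [3.021, 0.859, 0.0]
ft_force: [-2.5, -11.9, -0.6]
width: 17.2
grasp_force: 32.1
```

servo_tool(
  plan=[
    [1,[4.2,-6.2,0],3.5],
    [1,[8.6,-12.2,0],7],
    [1,[11.5,-17.8,0],10],
    [1,[11.5,-17.8,0],10],
  ],
)

```text
t: 13.12
ee_pos: [503.7, -139.8, 49.3]
orientation: [2.929, 1.129, 0.004]
ft_force: [1.7, -1.0, -1.1]
width: 16.1
grasp_force: 29.0
```

servo_tool(
  plan=[
    [1,[-5,-4.5,0],0],
    [1,[-10,-9,0],0],
    [1,[-15,-13.5,0],0],
    [1,[-20,-17.5,0],0],
    [1,[-27,-24,0],0],
    [1,[-27,-24,0],0],
  ],
)

```text
t: 13.62
ee_pos: [472.4, -162.7, 48.5]
orientation: [-2.931, -1.127, 0.003]
ft_force: [-0.4, 0.0, -0.6]
width: 15.8
grasp_force: 29.8
```

```bash
python3 chk.py w7 | head -12; python3 - <<'E'
from h import *
o,im=load('w7');cv2.imwrite('pics/z7.png',np.hstack([cv2.resize(im[0:200,140:340],(560,560),interpolation=3)]))
E
```

```text
13.6167 [ 472.39133865 -162.67410885   48.47967376] 42.05741769311802 15.837122854444905 [-0.40037632  0.02827083 -0.61187782]
r,ang 162.62556593716064 -138.39871247043328
2 [217, 218, 225, 226, 227, 228, 229, 230, 231, 232, 233, 296, 297, 298, 299, 300, 301, 313, 314, 315, 316, 317, 318, 319, 320, 321, 322, 323, 324, 325, 326, 327, 328, 329]
6 [222, 223, 224, 225, 226, 227, 228, 229, 230, 231, 232, 233, 234, 235, 236, 237, 238, 239, 240, 241, 242, 243, 244, 245, 246, 299, 300, 301, 302, 303, 304, 305, 306, 307, 308, 309, 310, 311, 312, 313, 314, 315, 316, 317, 318, 319, 320, 321, 322, 323, 324, 327, 328, 329, 330, 331, 332]
10 [220, 221, 222, 223, 224, 227, 228, 229, 230, 231, 232, 233, 234, 235, 236, 237, 238, 239, 240, 241, 242, 243, 244, 245, 246, 247, 248, 249, 250, 251, 252, 253, 254, 255, 256, 257, 258, 259, 260, 261, 262, 263, 264, 265, 266, 267, 268, 269, 270, 271, 272, 273, 274, 275, 276, 277, 278, 279, 280, 281]
14 [212, 213, 214, 215, 224, 225, 226, 235, 236, 237, 238, 239, 240, 241, 242, 243, 244, 245, 246, 247, 248, 249, 250, 251, 252, 253, 254, 255, 256, 257, 258, 259, 260, 261, 262, 263, 264, 265, 266, 267, 268, 269, 270, 271, 272, 273, 274, 275, 276, 277, 278, 279, 280, 281, 282, 283, 284, 285, 286, 287]
18 [216, 226, 227, 244, 245, 246, 247, 248, 249, 250, 251, 252, 253, 254, 255, 256, 257, 258, 259, 260, 261, 262, 263, 264, 265, 266, 267, 268, 269, 270, 271, 272, 273, 274, 275, 276, 277, 278, 279, 280, 281, 282, 283, 284, 285, 286, 287, 288, 289, 290, 291, 292, 293, 294, 295, 296, 297, 298, 299, 300]
80 [0, 0, 0, 0, 0, 0, 0, 0, 0, 0, 3, 17, 28, 9, 8, 7, 6, 8, 8, 7, 0, 6, 8, 8, 6, 9, 10, 9, 16, 30, 17, 6, 0, 1, 1, 0, 0, 1, 0]
100 [1, 0, 0, 0, 0, 0, 1, 1, 1, 1, 5, 20, 28, 1, 8, 7, 6, 7, 9, 5, 2, 7, 8, 7, 7, 8, 12, 7, 23, 36, 10, 2, 1, 1, 0, 1, 0, 0, 0]
```

```bash
python3 - <<'E'
from h import *
o,_=load('w7')
for u,v in((299,3),(297.5,1.5),(298.5,2)):
    p=onz('wrist',u,v,52,o)[:2]-[594,-54.7];print(np.hypot(*p),np.degrees(np.arctan2(p[1],p[0])))
for n,u,v,z in(('side',273,172,119),('side',331,178,135),('side',325,155,135)):print(onz(n,u,v,z))
E
```

```text
38.81922357176084 -121.39904304461994
37.9194104994432 -122.04174447992638
38.275232289371715 -121.49851835398067
[521.51058592 108.26056421 119.        ]
[677.99614499  53.40765015 135.        ]
[677.67097639 153.05199653 135.        ]
```

servo_tool(
  plan=[
    [1,[0,0,40],0],
    [1,[0,0,80],-5],
    [1,[0,20,120],-10],
    [1,[20,40,150],-17],
    [1,[40,65,170],-24],
    [1,[65,90,170],-31],
    [1,[90,120,170],-38],
    [1,[115,150,170],-44],
    [1,[123,158,170],-44],
    [1,[123,158,170],-44],
  ],
)

```text
t: 14.5
ee_pos: [599.2, -1.9, 218.5]
orientation: [-3.141, 0.045, -0.001]
ft_force: [-1.0, 0.4, -1.2]
width: 15.7
grasp_force: 29.8
```

servo_tool(
  plan=[
    [1,[0,0,-30],0],
    [1,[0,0,-45],0],
    [1,[0,0,-53],0],
    [1,[0,0,-56],0],
    [1,[0,0,-56],0],
  ],
)

```text
t: 14.92
ee_pos: [596.9, -5.0, 162.3]
orientation: [3.141, -0.052, -0.002]
ft_force: [-0.7, 0.9, -0.6]
width: 15.6
grasp_force: 29.8
```

servo_tool(
  plan=[
    [1,[0,0,-1],0],
    [1,[0,0,-1],0],
    [1,[0,0,-1],0],
  ],
)

```text
t: 15.17
ee_pos: [598.2, -4.5, 162.7]
orientation: [3.141, -0.052, 0.002]
ft_force: [-0.0, -0.3, -0.9]
width: 15.5
grasp_force: 29.8
```

servo_tool(
  plan=[
    [1,[0,0,-1],0],
    [1,[0,0,-1],0],
    [1,[0,0,-1],0],
  ],
)

```text
t: 15.42
ee_pos: [597.8, -4.2, 161.0]
orientation: [3.141, -0.052, 0.0]
ft_force: [-0.3, 0.2, -1.2]
width: 15.7
grasp_force: 29.8
```

servo_tool(
  plan=[
    [1,[0,0,-1],0],
    [1,[0,0,-1],0],
    [1,[0,0,-1],0],
  ],
)

```text
t: 15.67
ee_pos: [597.7, -4.2, 159.7]
orientation: [-3.141, 0.052, 0.0]
ft_force: [-0.5, 0.3, -1.1]
width: 16.0
grasp_force: 29.8
```

servo_tool(
  plan=[
    [1,[0,0,-1],0],
    [1,[0,0,-1],0],
  ],
)

```text
t: 15.83
ee_pos: [597.8, -4.2, 159.3]
orientation: [-3.141, 0.052, -0.0]
ft_force: [-1.6, -0.2, 4.0]
width: 15.9
grasp_force: 29.9
```

servo_tool(
  plan=[
    [1,[0,0,-1],0],
    [1,[0,0,-1],0],
  ],
)

```text
t: 16.0
ee_pos: [597.8, -4.2, 159.2]
orientation: [-3.141, 0.052, -0.0]
ft_force: [-5.0, -0.2, 12.5]
width: 15.6
grasp_force: 29.9
```

servo_tool(
  plan=[
    [1,[0,0,-1],0],
    [1,[0,0,-1],0],
  ],
)

```text
t: 16.17
ee_pos: [597.8, -4.2, 159.2]
orientation: [-3.141, 0.052, -0.001]
ft_force: [-8.2, -0.4, 19.8]
width: 15.8
grasp_force: 29.9
```

servo_tool(
  plan=[
    [1,[0,0,-1],0],
    [1,[0,0,-1],0],
  ],
)

```text
t: 16.33
ee_pos: [598.0, -4.2, 159.0]
orientation: [-3.141, 0.053, -0.002]
ft_force: [-11.4, 0.6, 26.0]
width: 15.6
grasp_force: 30.0
```

servo_tool(
  plan=[
    [1,[0,0,10],0],
    [1,[0,0,20],0],
    [1,[-14,33,20],0],
    [1,[-28,66,20],0],
    [1,[-28,66,0],0],
    [1,[-28,66,-18],0],
    [1,[-28,66,-26],0],
    [1,[-28,66,-29.6],0],
    [1,[-28,66,-29.6],0],
    [1,[-28,66,-29.6],0],
  ],
)

```text
t: 17.17
ee_pos: [570.3, 61.5, 126.6]
orientation: [-3.141, 0.053, -0.001]
ft_force: [-0.1, -0.7, -0.6]
width: 15.5
grasp_force: 30.0
```

servo_tool(
  plan=[
    [1,[0,0,-1],0],
    [1,[0,0,-1],0],
  ],
)

```text
t: 17.33
ee_pos: [570.3, 61.5, 125.8]
orientation: [-3.141, 0.053, -0.002]
ft_force: [0.3, -0.7, -1.4]
width: 15.5
grasp_force: 30.0
```

servo_tool(
  plan=[
    [1,[0,0,-1],0],
    [1,[0,0,-1],0],
  ],
)

```text
t: 17.5
ee_pos: [569.9, 61.6, 124.5]
orientation: [-3.141, 0.052, -0.001]
ft_force: [0.4, -1.2, -0.6]
width: 15.8
grasp_force: 30.0
```

servo_tool(
  plan=[
    [1,[0,0,-1],0],
    [1,[0,0,-1],0],
  ],
)

```text
t: 17.67
ee_pos: [569.8, 61.7, 123.2]
orientation: [-3.141, 0.052, -0.0]
ft_force: [-0.6, -0.5, -0.5]
width: 15.8
grasp_force: 30.0
```

servo_tool(
  plan=[
    [1,[0,0,-1],0],
    [1,[0,0,-1],0],
  ],
)

```text
t: 17.83
ee_pos: [569.8, 61.7, 123.2]
orientation: [3.141, -0.052, 0.0]
ft_force: [-2.7, 0.1, 8.3]
width: 16.0
grasp_force: 30.0
```

Contact heights: block top at 159.2 and stage at 123.1, so the platform is 3.9 mm low, i.e. 117° remaining. Back to the collar for two more strokes.

servo_tool(
  plan=[
    [1,[0,0,40],0],
    [1,[0,0,80],6],
    [1,[0,0,100],13],
    [1,[10,-30,100],20],
    [1,[20,-65,100],27],
    [1,[35,-105,100],34],
    [1,[55,-140,100],41],
    [1,[75,-180,100],48],
    [1,[90,-220,100],55],
    [1,[99.5,-255,100],62],
  ],
)

```text
t: 18.67
ee_pos: [670.2, -195.1, 222.1]
orientation: [2.714, 1.582, 0.001]
ft_force: [1.0, 0.5, -0.7]
width: 16.0
grasp_force: 30.0
```

servo_tool(
  plan=[
    [1,[0,0,0],7],
    [1,[0,0,0],14],
    [1,[0,0,0],21],
    [1,[0,0,0],28],
    [1,[0,0,-10],35],
    [1,[0,0,-40],42],
    [1,[0,0,-80],49],
    [1,[0,0,-120],56],
    [1,[0,0,-150],58.5],
    [1,[0,0,-173.5],58.5],
  ],
)

```text
t: 19.5
ee_pos: [667.5, -192.7, 45.3]
orientation: [-1.598, -2.7, 0.001]
ft_force: [-0.5, -0.3, 0.1]
width: 16.0
grasp_force: 30.0
```

servo_tool(
  plan=[
    [1,[0,0,0],0],
    [1,[0,0,0],0],
  ],
)

```text
t: 19.67
ee_pos: [668.3, -192.9, 47.4]
orientation: [-1.603, -2.699, 0.001]
ft_force: [-0.1, 0.5, -0.1]
width: 15.7
grasp_force: 30.0
```

```bash
python3 chk.py w8|cut -c1-180; python3 arc.py 122 -61.5 -149.5 5.5;
```

```text
19.6667 [ 668.28517374 -192.92232724   47.39277717] 118.58671128067692 15.675802291612026 [-0.14411558  0.52883549 -0.10618517]
r,ang 156.9194021902774 -61.74497013050864
2 [214, 215, 216, 217, 218, 219, 275, 276, 277, 278, 279, 335, 336, 337]
6 [218, 219, 220, 221, 222, 223, 224, 225, 226, 275, 276, 277, 278, 279, 328, 329, 330, 331, 332, 333, 334, 335]
10 [222, 223, 224, 225, 226, 227, 228, 229, 230, 231, 232, 233, 234, 275, 276, 277, 278, 279, 321, 322, 323, 324, 325, 326, 327, 328, 329, 330, 331]
14 [227, 228, 229, 230, 231, 232, 233, 234, 235, 236, 237, 238, 239, 240, 241, 242, 243, 244, 245, 275, 276, 277, 278, 279, 308, 309, 310, 311, 312, 313, 314, 315, 316, 317, 318, 3
18 [232, 233, 234, 235, 236, 237, 238, 239, 240, 241, 242, 243, 244, 245, 246, 247, 248, 249, 250, 251, 252, 253, 254, 255, 256, 257, 258, 259, 260, 261, 262, 263, 264, 265, 266, 2
80 [0, 0, 1, 1, 1, 1, 1, 1, 4, 12, 23, 23, 4, 9, 5, 7, 11, 10, 7, 1, 7, 8, 8, 6, 7, 11, 3, 27, 24, 5, 1, 0, 0, 0, 0, 1, 1, 1, 1]
100 [0, 1, 0, 0, 0, 0, 2, 8, 16, 16, 15, 12, 9, 10, 7, 7, 8, 9, 7, 1, 7, 8, 8, 5, 9, 11, 5, 32, 19, 5, 1, 0, 0, 0, 1, 0, 0, 0, 0]
[[1, [-10.5, -5.1, 0], -5.5], [1, [-21.5, -9.1, 0], -11.0], [1, [-32.8, -12.1, 0], -16.5], [1, [-44.4, -14.0, 0], -22.0], [1, [-56.1, -14.8, 0], -27.5], [1, [-67.8, -14.4, 0], -33.0], [1, [-79.4, -12.9, 0], -38.5], [1, [-90.8, -10.3, 0], -44.0], [1, [-101.9, -6.7, 0], -49.5], [1, [-112.6, -2.0, 0], -55.0]]
[[1, [-10.2, 5.7, 0], -5.5], [1, [-19.8, 12.4, 0], -11.0], [1, [-28.8, 20.0, 0], -16.5], [1, [-36.9, 28.3, 0], -22.0], [1, [-44.3, 37.5, 0], -27.5], [1, [-50.7, 47.3, 0], -33.0]]
```

servo_tool(
  plan=[
    [1,[1.2,0.7,0],0],
    [1,[-2.4,7.3,0],0],
    [1,[-5,12,0],0],
    [1,[-7.1,16,0],0],
    [1,[-9,19.5,0],0],
    [1,[-11,23.1,0],0],
    [1,[-13,26.8,0],0],
    [1,[-14.2,29,0],0],
    [1,[-15.5,31.4,0],0],
    [1,[-15.5,31.4,0],0],
  ],
)

```text
t: 20.55
ee_pos: [653.4, -161.4, 48.6]
orientation: [-1.603, -2.701, 0.0]
ft_force: [-0.2, 0.5, 0.0]
width: 16.0
grasp_force: 30.0
```

servo_tool(
  plan=[
    [1,[-10.5,-5.1,0],-5.5],
    [1,[-21.5,-9.1,0],-11.0],
    [1,[-32.8,-12.1,0],-16.5],
    [1,[-44.4,-14.0,0],-22.0],
    [1,[-56.1,-14.8,0],-27.5],
    [1,[-67.8,-14.4,0],-33.0],
    [1,[-79.4,-12.9,0],-38.5],
    [1,[-90.8,-10.3,0],-44.0],
    [1,[-101.9,-6.7,0],-49.5],
    [1,[-112.6,-2.0,0],-55.0],
  ],
)

```text
t: 21.38
ee_pos: [544.6, -166.5, 50.1]
orientation: [2.668, 1.643, 0.008]
ft_force: [6.2, -11.4, -0.6]
width: 16.1
grasp_force: 30.9
```

servo_tool(
  plan=[
    [1,[-10.2,5.7,0],-5.5],
    [1,[-19.8,12.4,0],-11.0],
    [1,[-28.8,20.0,0],-16.5],
    [1,[-36.9,28.3,0],-22.0],
    [1,[-44.3,37.5,0],-27.5],
    [1,[-50.7,47.3,0],-33.0],
    [1,[-50.7,47.3,0],-33.0],
  ],
)

```text
t: 21.97
ee_pos: [487.8, -117.2, 48.5]
orientation: [-3.033, -0.819, 0.006]
ft_force: [-8.7, -15.9, -1.0]
width: 16.6
grasp_force: 32.1
```

servo_tool(
  plan=[
    [1,[4.2,-6.4,0],3.5],
    [1,[8.3,-12.6,0],7],
    [1,[11.2,-18.2,0],10],
    [1,[11.2,-18.2,0],10],
  ],
)

```text
t: 22.3
ee_pos: [502.9, -136.0, 49.0]
orientation: [2.945, 1.091, 0.002]
ft_force: [-0.2, -0.0, -0.7]
width: 15.5
grasp_force: 29.5
```

servo_tool(
  plan=[
    [1,[-5,-4.5,0],0],
    [1,[-10,-9,0],0],
    [1,[-15,-13,0],0],
    [1,[-20,-17,0],0],
    [1,[-27.5,-23.5,0],0],
    [1,[-27.5,-23.5,0],0],
  ],
)

```text
t: 22.8
ee_pos: [472.0, -158.7, 48.5]
orientation: [-2.946, -1.088, 0.003]
ft_force: [-0.3, -0.1, -0.1]
width: 15.6
grasp_force: 29.5
```

```bash
python3 chk.py w9|cut -c1-180; python3 arc.py 158 -139.5 -60.7 7
```

```text
22.8 [ 471.9772202  -158.74970869   48.47679704] 40.550744468822735 15.601076150596727 [-0.32720711 -0.06540351 -0.06785039]
r,ang 160.3617805698209 -139.5455320608549
2 [216, 217, 218, 219, 220, 285, 286, 287, 288, 289, 320, 321, 322, 323, 324, 325, 326, 327, 328, 329, 330]
6 [215, 216, 217, 218, 219, 220, 221, 222, 223, 224, 225, 226, 227, 228, 229, 286, 287, 288, 289, 290, 312, 313, 314, 315, 316, 317, 318, 319, 320, 321, 322, 323, 324, 325, 326]
10 [220, 221, 222, 223, 224, 225, 226, 227, 228, 229, 230, 231, 232, 233, 234, 235, 236, 237, 238, 239, 240, 286, 287, 288, 299, 300, 301, 302, 303, 304, 305, 306, 307, 308, 309, 3
14 [225, 226, 227, 228, 229, 230, 231, 232, 233, 234, 235, 236, 237, 238, 239, 240, 241, 242, 243, 244, 245, 246, 247, 248, 249, 250, 251, 252, 253, 254, 255, 256, 257, 258, 259, 2
18 [214, 216, 222, 223, 224, 225, 232, 233, 234, 235, 236, 237, 238, 239, 240, 241, 242, 243, 244, 245, 246, 247, 248, 249, 250, 251, 252, 253, 254, 255, 256, 257, 258, 259, 260, 2
80 [0, 1, 1, 0, 0, 0, 1, 1, 0, 1, 0, 0, 2, 12, 24, 18, 5, 8, 6, 6, 9, 8, 5, 6, 9, 7, 7, 8, 10, 5, 17, 28, 14, 3, 0, 0, 0, 0, 0]
100 [0, 0, 0, 1, 1, 1, 0, 1, 1, 1, 0, 0, 5, 21, 26, 4, 8, 7, 6, 8, 8, 6, 0, 7, 8, 7, 7, 8, 9, 0, 26, 26, 7, 0, 0, 0, 0, 0, 0]
[[1, [13.7, -14.2, 0], 7.2], [1, [29.1, -26.5, 0], 14.3], [1, [45.9, -36.9, 0], 21.5], [1, [63.9, -45.0, 0], 28.7], [1, [82.8, -50.9, 0], 35.8], [1, [102.2, -54.4, 0], 43.0], [1, [121.9, -55.4, 0], 50.1], [1, [141.6, -53.9, 0], 57.3], [1, [161.0, -50.0, 0], 64.5], [1, [179.7, -43.7, 0], 71.6]]
[[1, [17.8, 8.6, 0], 7.2]]
```

```bash
python3 - <<'E'
from h import *
for n,L in(('w9',[(287,2),(287.7,7)]),('w7',[(298.5,2)]),('w8',[(277,2),(277,10)])):
  o,_=load(n)
  for u,v in L:
    p=onz('wrist',u,v,52,o)[:2]-[594,-54.7];print(n,np.hypot(*p),np.degrees(np.arctan2(p[1],p[0])))
E
```

```text
w9 35.18862163003845 -128.44385037595387
w9 37.72839429929448 -128.7347846828595
w7 38.251137134985996 -121.4735302720611
w8 31.444955084439613 -58.483655611092274
w8 35.46578160235355 -58.82862975466168
```

```bash
python3 arc.py 159 -139.5 -68.5 7.1; python3 arc.py 122 -68.5 -138.5 5
```

```text
[[1, [13.7, -14.2, 0], 7.1], [1, [29.0, -26.5, 0], 14.2], [1, [45.8, -36.9, 0], 21.3], [1, [63.7, -45.1, 0], 28.4], [1, [82.4, -51.0, 0], 35.5], [1, [101.8, -54.6, 0], 42.6], [1, [121.5, -55.7, 0], 49.7], [1, [141.1, -54.4, 0], 56.8], [1, [160.4, -50.7, 0], 63.9], [1, [179.2, -44.7, 0], 71.0]]
[[1, [-10.1, -3.5, 0], -5.0], [1, [-20.4, -6.0, 0], -10.0], [1, [-30.9, -7.7, 0], -15.0], [1, [-41.5, -8.4, 0], -20.0], [1, [-52.2, -8.3, 0], -25.0], [1, [-62.7, -7.1, 0], -30.0], [1, [-73.2, -5.1, 0], -35.0], [1, [-83.4, -2.2, 0], -40.0], [1, [-93.4, 1.6, 0], -45.0], [1, [-102.9, 6.3, 0], -50.0]]
[[1, [-9.1, 5.5, 0], -5.0], [1, [-17.7, 11.7, 0], -10.0], [1, [-25.8, 18.7, 0], -15.0], [1, [-33.2, 26.4, 0], -20.0]]
```

servo_tool(
  plan=[
    [1,[14,-14,0],7.1],
    [1,[29.5,-26.5,0],14.2],
    [1,[46,-36.5,0],21.3],
    [1,[64,-45,0],28.4],
    [1,[83,-51,0],35.5],
    [1,[102,-54.4,0],42.6],
    [1,[122,-55.5,0],49.7],
    [1,[142,-54,0],56.8],
    [1,[161,-50,0],63.9],
    [1,[180.3,-43.9,0],71],
  ],
)

```text
t: 23.68
ee_pos: [655.2, -202.3, 48.5]
orientation: [-1.759, -2.603, 0.0]
ft_force: [0.1, 0.2, -0.9]
width: 15.8
grasp_force: 29.5
```

servo_tool(
  plan=[
    [1,[0,0,0],0],
    [1,[0,0,0],0],
    [1,[0,0,0],0],
  ],
)

```text
t: 23.93
ee_pos: [653.2, -201.9, 48.2]
orientation: [-1.768, -2.595, 0.001]
ft_force: [-1.4, 0.5, -0.7]
width: 15.9
grasp_force: 29.5
```

```bash
python3 chk.py w10|cut -c1-150
```

```text
23.9333 [ 653.19432209 -201.91369779   48.15667097] 111.45629156572915 15.8869419482505 [-1.39499349  0.49002576 -0.71511205]
r,ang 158.66896540917452 -68.09504301588854
2 [212, 213, 214, 215, 216, 217, 218, 270, 271, 272, 273, 274, 323, 324, 325, 326, 327, 328, 329, 330, 331, 335, 336]
6 [216, 217, 218, 219, 220, 221, 222, 223, 224, 225, 226, 270, 271, 272, 273, 274, 314, 315, 316, 317, 318, 319, 320, 321, 322, 323, 324, 325, 326, 33
10 [220, 221, 222, 223, 224, 225, 226, 227, 228, 229, 230, 231, 232, 233, 234, 235, 236, 237, 269, 270, 271, 272, 273, 274, 303, 304, 305, 306, 307, 3
14 [226, 227, 228, 229, 230, 231, 232, 233, 234, 235, 236, 237, 238, 239, 240, 241, 242, 243, 244, 245, 246, 247, 248, 249, 250, 251, 252, 253, 254, 2
18 [233, 234, 235, 236, 237, 238, 239, 240, 241, 242, 243, 244, 245, 246, 247, 248, 249, 250, 251, 252, 253, 254, 255, 256, 257, 258, 259, 260, 261, 2
80 [1, 0, 0, 0, 1, 0, 0, 1, 0, 0, 4, 14, 29, 23, 6, 8, 12, 9, 6, 7, 8, 10, 5, 4, 8, 7, 8, 7, 10, 4, 16, 27, 14, 2, 0, 1, 0, 0, 0]
100 [0, 1, 0, 0, 1, 0, 0, 1, 1, 2, 16, 27, 19, 10, 1, 11, 12, 7, 5, 8, 10, 7, 1, 6, 8, 7, 7, 7, 10, 1, 26, 24, 6, 1, 0, 0, 0, 0, 0]
```

servo_tool(
  plan=[
    [1,[-1.9,-0.7,0.3],0],
    [1,[-4.5,6,0.3],0],
    [1,[-6.5,11,0.3],0],
    [1,[-8,15,0.3],0],
    [1,[-9.5,18.7,0.3],0],
    [1,[-11,22.5,0.3],0],
    [1,[-12.5,26.3,0.3],0],
    [1,[-14,30,0.3],0],
    [1,[-15.3,33.3,0.3],0],
    [1,[-15.3,33.3,0.3],0],
  ],
)

```text
t: 24.82
ee_pos: [638.8, -168.1, 48.9]
orientation: [-1.765, -2.598, 0.0]
ft_force: [-1.2, 0.4, -1.4]
width: 15.4
grasp_force: 29.7
```

servo_tool(
  plan=[
    [1,[-10.1,-3.5,0],-5.0],
    [1,[-20.4,-6.0,0],-10.0],
    [1,[-30.9,-7.7,0],-15.0],
    [1,[-41.5,-8.4,0],-20.0],
    [1,[-52.2,-8.3,0],-25.0],
    [1,[-62.7,-7.1,0],-30.0],
    [1,[-73.2,-5.1,0],-35.0],
    [1,[-83.4,-2.2,0],-40.0],
    [1,[-93.4,1.6,0],-45.0],
    [1,[-102.9,6.3,0],-50.0],
  ],
)

```text
t: 25.65
ee_pos: [539.6, -164.6, 50.4]
orientation: [2.697, 1.597, 0.008]
ft_force: [6.1, -9.0, -1.1]
width: 15.8
grasp_force: 30.7
```

servo_tool(
  plan=[
    [1,[-9.1,5.5,0],-5.0],
    [1,[-17.7,11.7,0],-10.0],
    [1,[-25.8,18.7,0],-15.0],
    [1,[-33.2,26.4,0],-20.0],
    [1,[-33.2,26.4,0],-20.0],
  ],
)

```text
t: 26.07
ee_pos: [502.7, -137.3, 49.4]
orientation: [2.938, 1.106, 0.001]
ft_force: [-2.9, -14.9, 0.0]
width: 16.8
grasp_force: 31.8
```

```bash
python3 chk.py w11 >/dev/null; python3 - <<'E'
from h import *
o,im=load('w11');print(o['ee_pos'],np.degrees(yaw(o)),o['ft_force'])
p0=proj('wrist',[594,-54.7,52],o)
for a in range(-150,-99,10):print(a,proj('wrist',[594+37*np.cos(np.radians(a)),-54.7+37*np.sin(np.radians(a)),52],o).round(0))
g=cv2.cvtColor(im,6)
for a10 in range(-1400,-1000,10):
    a=np.radians(a10/10);s=[]
    for r in(30,32,34,36):
        u,v=proj('wrist',[594+r*np.cos(a),-54.7+r*np.sin(a),52],o).round().astype(int);s.append(int(g[v,u]) if 0<=v<420 and 0<=u<560 else -1)
    print(a10/10,s,end='; ')
E
```

```text
[ 502.70398517 -137.29508443   49.43983218] 41.26226912712328 [ -2.92787128 -14.88548449   0.03272907]
-150 [251.  84.]
-140 [265.  86.]
-130 [280.  85.]
-120 [294.  82.]
-110 [307.  76.]
-100 [319.  69.]
-140.0 [121, 120, 118, 161]; -139.0 [120, 120, 121, 189]; -138.0 [121, 119, 131, 191]; -137.0 [120, 120, 152, 194]; -136.0 [121, 125, 190, 195]; -135.0 [120, 142, 194, 195]; -134.0 [119, 165, 196, 195]; -133.0 [119, 183, 196, 196]; -132.0 [120, 191, 195, 195]; -131.0 [124, 193, 193, 194]; -130.0 [145, 193, 193, 193]; -129.0 [187, 193, 193, 193]; -128.0 [190, 193, 193, 193]; -127.0 [193, 193, 194, 193]; -126.0 [193, 193, 193, 193]; -125.0 [189, 193, 193, 193]; -124.0 [151, 192, 192, 193]; -123.0 [119, 182, 185, 192]; -122.0 [106, 160, 182, 149]; -121.0 [85, 123, 109, 121]; -120.0 [67, 73, 76, 90]; -119.0 [67, 68, 68, 70]; -118.0 [66, 68, 68, 69]; -117.0 [68, 70, 85, 72]; -116.0 [91, 96, 134, 119]; -115.0 [166, 148, 184, 164]; -114.0 [190, 183, 190, 183]; -113.0 [190, 190, 190, 190]; -112.0 [190, 190, 191, 190]; -111.0 [191, 191, 192, 192]; -110.0 [191, 191, 191, 192]; -109.0 [192, 192, 193, 193]; -108.0 [192, 193, 193, 193]; -107.0 [192, 193, 192, 191]; -106.0 [192, 192, 191, 190]; -105.0 [191, 191, 189, 189]; -104.0 [190, 189, 189, 188]; -103.0 [189, 188, 189, 188]; -102.0 [188, 188, 188, 189]; -101.0 [188, 188, 189, 190];
```

Collar line at -118.4° (target -118.6°). I'll withdraw and probe the heights again.

servo_tool(
  plan=[
    [1,[4.4,-4.5,0],3],
    [1,[9,-9,0],6],
    [1,[13.8,-13.3,0],9],
    [1,[13.8,-13.3,0],9],
    [1,[8.8,-19.3,0],9],
    [1,[3.8,-25.3,0],9],
    [1,[-1.2,-31.3,0],9],
    [1,[-6.2,-37.3,0],9],
    [1,[-9.7,-41.9,0],9],
    [1,[-9.7,-41.9,0],9],
  ],
)

```text
t: 26.95
ee_pos: [491.6, -178.6, 48.7]
orientation: [-2.84, -1.34, 0.002]
ft_force: [-0.0, -0.0, -1.6]
width: 15.8
grasp_force: 29.7
```

servo_tool(
  plan=[
    [1,[0,0,40],0],
    [1,[0,0,80],-7],
    [1,[0,0,120],-14],
    [1,[10,20,150],-21],
    [1,[30,50,150],-28],
    [1,[50,85,150],-35],
    [1,[70,118,150],-42],
    [1,[90,150,150],-49],
    [1,[105,173,150],-52.5],
    [1,[105,173,150],-52.5],
  ],
)

```text
t: 27.78
ee_pos: [600.6, -0.8, 199.1]
orientation: [-3.14, 0.052, -0.003]
ft_force: [0.1, 0.2, -1.0]
width: 15.8
grasp_force: 29.7
```

servo_tool(
  plan=[
    [1,[0,0,-20],0],
    [1,[0,0,-28],0],
    [1,[0,0,-32],0],
    [1,[0,0,-33],0],
    [1,[0,0,-33],0],
    [1,[0,0,-33],0],
  ],
)

```text
t: 28.28
ee_pos: [598.4, -5.6, 166.5]
orientation: [3.141, -0.053, 0.001]
ft_force: [0.6, -0.4, -1.3]
width: 16.0
grasp_force: 29.7
```

servo_tool(
  plan=[
    [1,[0,0,-1],0],
    [1,[0,0,-1],0],
  ],
)

```text
t: 28.45
ee_pos: [598.6, -5.3, 165.5]
orientation: [3.141, -0.052, 0.001]
ft_force: [0.2, -0.5, -0.7]
width: 15.8
grasp_force: 29.7
```

servo_tool(
  plan=[
    [1,[0,0,-1],0],
    [1,[0,0,-1],0],
  ],
)

```text
t: 28.62
ee_pos: [598.3, -5.1, 164.1]
orientation: [3.141, -0.052, 0.0]
ft_force: [-0.1, -0.5, -1.2]
width: 15.7
grasp_force: 29.7
```

servo_tool(
  plan=[
    [1,[0,0,-1],0],
    [1,[0,0,-1],0],
  ],
)

```text
t: 28.78
ee_pos: [598.4, -5.0, 163.1]
orientation: [3.141, -0.052, 0.0]
ft_force: [0.3, -1.3, 0.7]
width: 15.8
grasp_force: 29.7
```

servo_tool(
  plan=[
    [1,[0,0,-1],0],
    [1,[0,0,-1],0],
  ],
)

```text
t: 28.95
ee_pos: [598.5, -5.0, 163.0]
orientation: [3.141, -0.052, 0.001]
ft_force: [-2.3, 0.4, 8.8]
width: 15.9
grasp_force: 29.7
```

servo_tool(
  plan=[
    [1,[0,0,10],0],
    [1,[0,0,20],0],
    [1,[-14,33,20],0],
    [1,[-28,66,20],0],
    [1,[-28,66,0],0],
    [1,[-28,66,-20],0],
    [1,[-28,66,-32],0],
    [1,[-28,66,-36.8],0],
    [1,[-28,66,-36.8],0],
    [1,[-28,66,-36.8],0],
  ],
)

```text
t: 29.78
ee_pos: [570.8, 60.7, 125.6]
orientation: [-3.141, 0.053, -0.001]
ft_force: [0.6, -0.3, -0.2]
width: 15.8
grasp_force: 29.7
```

servo_tool(
  plan=[
    [1,[0,0,-1],0],
    [1,[0,0,-1],0],
  ],
)

```text
t: 29.95
ee_pos: [571.0, 60.7, 125.0]
orientation: [-3.141, 0.053, -0.002]
ft_force: [-0.8, 0.5, -0.9]
width: 15.4
grasp_force: 29.7
```

servo_tool(
  plan=[
    [1,[0,0,-1],0],
    [1,[0,0,-1],0],
  ],
)

```text
t: 30.12
ee_pos: [570.5, 60.9, 123.5]
orientation: [-3.141, 0.052, -0.001]
ft_force: [-0.8, 0.1, -0.8]
width: 15.7
grasp_force: 29.7
```

servo_tool(
  plan=[
    [1,[0,0,-1],0],
    [1,[0,0,-1],0],
  ],
)

```text
t: 30.28
ee_pos: [570.6, 60.9, 123.1]
orientation: [3.141, -0.052, 0.001]
ft_force: [-2.2, -0.4, 7.9]
width: 15.8
grasp_force: 29.7
```

Flush within 0.1 mm (block 163.0 against stage + 40 = 163.1). Now the sleeve.

servo_tool(
  plan=[
    [1,[0,0,40],0],
    [1,[0,0,80],0],
    [1,[-10,-30,100],1],
    [1,[-25,-68,100],3],
    [1,[-40,-106,100],4],
    [1,[-56,-144,100],6],
    [1,[-72,-182,100],8],
    [1,[-87,-220,100],10],
    [1,[-103,-258,100],12],
    [1,[-118,-296,100],12.9],
  ],
)

```text
t: 31.12
ee_pos: [451.2, -236.6, 222.5]
orientation: [3.127, 0.304, 0.001]
ft_force: [0.7, 0.0, -0.6]
width: 15.7
grasp_force: 29.7
```

servo_tool(
  plan=[
    [1,[-16,-38,-10],0],
    [1,[-32,-76,-20],0],
    [1,[-48,-114,-40],0],
    [1,[-64,-152,-60],0],
    [1,[-80,-190,-90],0],
    [1,[-80,-193,-122],0],
    [1,[-80,-193,-127],0],
    [1,[-80,-193,-127],0],
    [1,[-80,-193,-127],0],
  ],
)

```text
t: 31.87
ee_pos: [372.3, -427.3, 95.2]
orientation: [-3.126, -0.301, 0.001]
ft_force: [-0.3, 0.2, -0.9]
width: 15.7
grasp_force: 29.7
```

```bash
python3 - <<'E'
from h import *
o,im=snap('wrist','w12');print(o['t'],o['ee_pos'],np.degrees(yaw(o)),o['ft_force'])
for p in((175,172),(228,186)):print(onz('scene',*p,8))
cv2.imwrite('pics/z12.png',cv2.resize(im[0:200,180:380],(600,600),interpolation=3))
E
```

```text
31.8667 [ 372.29488256 -427.33530822   95.1836818 ] 10.99430929799359 [-0.25357017  0.24883416 -0.94400665]
[ 315.5100634  -380.46737086    8.        ]
[ 350.19410312 -191.89339282    8.        ]
```

View pics/z12.png

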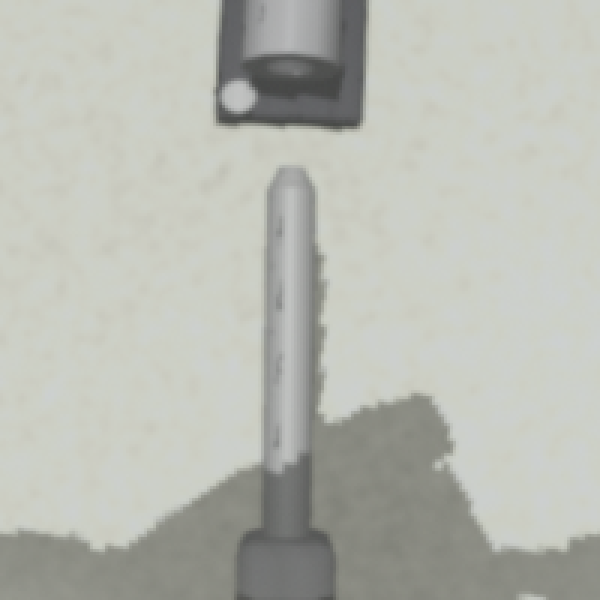

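The bore shows at crop (291,68), tube edges 244–341, pin at 290: nearly aligned. Computing offsets.

```bash
python3 - <<'E'
from h import *
o,_=load('w12');y=yaw(o);tx=np.array([np.cos(y),np.sin(y)]);ty=np.array([np.sin(y),-np.cos(y)])
for l,x,v,z in(('tip',290,168,85),('pin root',288,530,85),('tube C mouth',292.5,55,33),('tube C far',292,3,33),('tube top ridge mouth',292.5,53,41),('bore',291,70,30),('footL0',220,3,0),('footL1',217,122,0),('footR0',366,3,0),('footR1',361,125,0)):
    p=onz('wrist',180+x/3,v/3,z,o)[:2]-o['ee_pos'][:2];print(l,'fwd %.1f lat %.1f'%(p@tx,p@ty))
E
```

```text
tip fwd 102.9 lat 2.5
pin root fwd 43.3 lat 2.2
tube C mouth fwd 139.3 lat 3.5
tube C far fwd 151.9 lat 3.4
tube top ridge mouth fwd 137.1 lat 3.4
bore fwd 136.6 lat 3.2
footL0 fwd 164.7 lat -14.3
footL1 fwd 131.9 lat -14.8
footR0 fwd 164.8 lat 22.3
footR1 fwd 131.2 lat 20.8
```

servo_tool(
  plan=[
    [1,[0,0,-30],0],
    [1,[10,1.5,-45],0],
    [1,[21.8,3.3,-52],0],
    [1,[21.8,3.3,-55],0],
    [1,[21.8,3.3,-55],0],
    [1,[21.8,3.3,-55],0],
  ],
)

```text
t: 32.42
ee_pos: [395.1, -424.8, 41.5]
orientation: [3.125, 0.303, 0.002]
ft_force: [-0.2, 0.0, -0.3]
width: 15.6
grasp_force: 29.7
```

```bash
python3 - <<'E'
from h import *
o,im=snap('wrist','w13');print(o['t'],o['ee_pos'],np.degrees(yaw(o)),o['ft_force'])
cv2.imwrite('pics/z13.png',cv2.resize(im[0:120,200:360],(800,600),interpolation=3))
E
```

```text
32.4167 [ 395.05315969 -424.82643304   41.51782678] 11.082968219104604 [-0.21000712  0.04842468 -0.34040022]
```

View pics/z13.png

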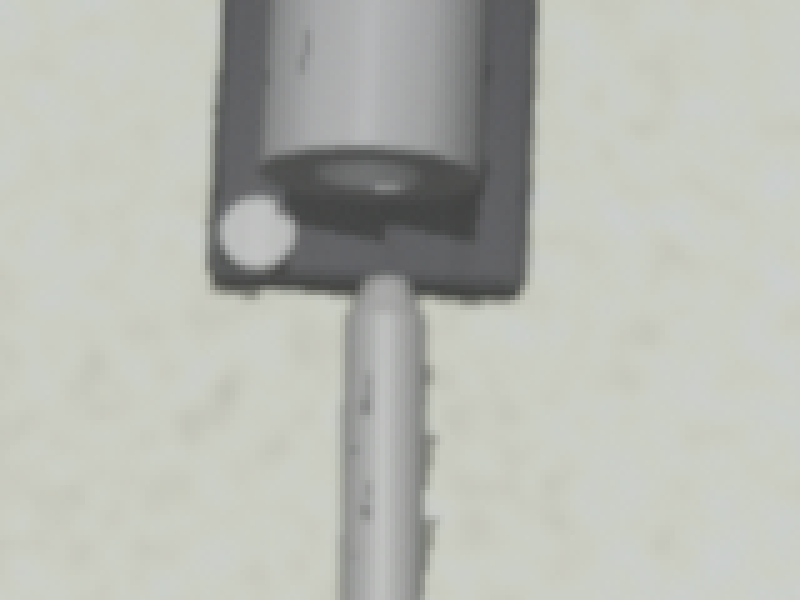

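The bore is at (372,175) and the pin tip at (385,275), with the tube leaning about 1.2° further right. Correct, then insert in stages.

servo_tool(
  plan=[
    [1,[-0.7,3.7,0],-1.2],
    [1,[-0.7,3.7,0],-1.2],
    [1,[4,4.5,0],-1.2],
    [1,[9,5.4,0],-1.2],
    [1,[13,6.1,0],-1.2],
    [1,[17,6.8,0],-1.2],
    [1,[20,7.3,0],-1.2],
    [1,[23,7.8,0],-1.2],
    [1,[23,7.8,0],-1.2],
  ],
)

```text
t: 33.22
ee_pos: [417.8, -416.9, 40.1]
orientation: [3.13, 0.269, 0.0]
ft_force: [0.4, -0.3, -0.8]
width: 15.9
grasp_force: 29.7
```

```bash
python3 - <<'E'
from h import *
o,im=snap('wrist','w14');print(o['t'],o['ee_pos'],np.degrees(yaw(o)),o['ft_force'],o['moment'],o['width'])
g=cv2.cvtColor(im,6)
for v in range(10,110,8):print(v,' '.join(map(str,g[v,240:310:2])))
E
```

```text
33.2167 [ 417.79781363 -416.85545188   40.13038488] 9.833506238327105 [ 0.40716692 -0.2853654  -0.81667636] [-0.07932235  0.13071965  0.03122566] 15.870155916859304
10 205 205 204 154 86 97 96 96 97 126 140 151 158 166 169 171 174 176 181 183 178 176 176 173 170 166 155 147 136 125 101 94 94 94 90
18 203 202 203 133 93 97 97 98 106 132 143 151 160 167 170 172 175 178 182 183 178 176 176 172 169 164 154 145 135 124 98 96 96 96 91
26 205 205 200 124 97 99 99 101 111 135 145 154 145 166 171 173 175 179 184 183 178 176 175 171 169 163 152 144 133 121 96 96 96 97 91
34 204 203 195 110 98 100 100 100 106 137 148 155 160 169 172 174 176 179 184 184 178 177 174 170 168 161 152 143 131 118 95 97 96 96 93
42 205 205 194 96 99 100 100 100 121 140 149 157 164 170 172 175 177 180 185 184 179 177 173 170 167 160 151 141 130 117 95 98 96 97 96
50 204 204 187 93 100 101 103 103 125 143 151 158 163 172 174 176 178 182 187 183 179 176 172 169 165 158 149 140 128 113 93 98 98 98 96
58 205 205 175 95 102 101 101 105 130 144 152 152 159 173 175 176 177 182 187 183 179 176 172 168 165 157 148 138 126 112 97 99 98 96 106
66 205 205 161 96 102 101 104 104 132 146 154 162 169 173 175 177 179 183 187 183 178 175 171 167 164 155 147 135 124 109 95 100 99 98 108
74 205 205 144 98 103 103 104 111 136 147 155 162 169 174 176 178 180 184 187 182 177 174 170 166 163 153 145 134 123 106 89 100 100 96 115
82 204 199 120 100 115 158 184 190 177 123 79 80 81 84 103 138 129 147 158 180 166 150 119 87 82 80 80 80 80 83 99 101 100 97 129
90 206 202 127 140 192 194 198 199 195 193 180 112 102 102 117 152 167 182 194 181 166 149 114 85 100 101 99 97 97 100 102 99 100 95 138
98 204 202 180 140 126 100 98 128 134 130 131 131 129 116 122 153 167 183 194 180 166 148 112 86 87 83 80 78 78 79 83 82 87 112 185
106 204 201 201 202 203 205 206 205 205 206 203 199 200 198 160 154 149 173 193 180 165 147 154 199 200 201 202 203 205 205 205 205 206 207 206
```

servo_tool(
  plan=[
    [1,[0,1.2,0],-0.8],
    [1,[6,2.1,0],-0.8],
    [1,[12,3.1,0],-0.8],
    [1,[18,4.0,0],-0.8],
    [1,[24,5.0,0],-0.8],
    [1,[30,5.9,0],-0.8],
    [1,[36,6.9,0],-0.8],
    [1,[41,7.7,0],-0.8],
    [1,[45,8.3,0],-0.8],
    [1,[45,8.3,0],-0.8],
  ],
)

```text
t: 34.1
ee_pos: [463.1, -408.6, 40.2]
orientation: [3.131, 0.248, 0.001]
ft_force: [-0.1, 0.3, -1.3]
width: 15.8
grasp_force: 29.7
```

servo_tool(
  plan=[
    [1,[1,0.2,0],0],
    [1,[2,0.3,0],0],
    [1,[2,0.3,0],0],
  ],
)

```text
t: 34.35
ee_pos: [464.0, -408.4, 40.2]
orientation: [-3.132, -0.246, 0.0]
ft_force: [0.6, 0.7, -0.5]
width: 16.0
grasp_force: 29.7
```

servo_tool(
  plan=[
    [1,[1,0.2,0],0],
    [1,[2,0.3,0],0],
    [1,[2,0.3,0],0],
  ],
)

```text
t: 34.6
ee_pos: [464.5, -408.1, 40.0]
orientation: [-3.131, -0.247, 0.004]
ft_force: [-6.9, -3.4, 1.9]
width: 15.8
grasp_force: 29.7
```

```bash
python3 - <<'E'
from h import *
o,im=snap('wrist','w15');print(o['t'],o['ee_pos'],np.degrees(yaw(o)),o['ft_force'],o['moment'],o['width'])
g=cv2.cvtColor(im,6)
for v in range(60,240,6):print(v,' '.join(map(str,g[v,248:304:4])))
E
```

```text
34.6 [ 464.45774912 -408.13329816   39.99027746] 9.013731731502798 [-6.91975656 -3.40433967  1.85176765] [-0.43143522  1.19723069 -0.02384754] 15.84062058030889
60 116 193 119 144 161 172 180 190 184 180 177 161 145 102
66 104 102 115 145 161 172 181 190 183 179 176 160 144 105
72 104 102 116 146 142 173 181 190 183 179 175 159 143 104
78 103 103 118 147 137 173 181 190 183 179 175 160 142 102
84 103 102 119 147 163 174 182 190 182 178 174 158 140 100
90 103 103 120 148 165 175 182 190 181 177 173 158 140 98
96 103 103 121 148 163 175 183 189 181 177 173 157 138 99
102 103 101 123 149 148 175 183 190 181 176 173 156 137 99
108 102 102 123 150 166 176 183 189 180 176 171 155 135 99
114 102 103 124 151 165 176 183 189 180 176 170 155 135 97
120 101 103 126 151 167 176 182 189 179 174 170 153 133 96
126 101 101 127 152 154 177 181 189 179 174 169 153 131 95
132 101 100 127 152 152 177 182 188 179 173 169 152 129 75
138 101 101 128 153 167 177 181 188 178 161 127 104 97 72
144 100 102 129 153 168 175 178 186 114 111 111 103 95 70
150 99 101 129 151 140 122 114 117 111 111 110 102 93 69
156 99 101 109 106 109 112 113 117 111 111 109 101 92 67
162 98 93 95 103 110 113 113 116 110 109 109 101 92 65
168 69 100 94 103 109 113 112 114 109 109 107 100 91 66
174 110 117 95 103 110 113 112 115 110 108 107 99 90 64
180 77 116 115 98 110 112 112 115 111 108 108 94 77 63
186 134 135 137 105 114 115 114 115 117 115 110 121 135 137
192 139 137 139 107 116 117 114 117 119 116 110 122 133 133
198 132 132 135 96 115 116 116 118 118 115 106 122 132 131
204 132 134 134 106 116 118 116 115 116 113 95 123 130 132
210 135 135 132 109 116 117 115 116 118 115 109 125 132 133
216 136 131 132 107 115 115 113 116 117 113 109 128 127 128
222 132 132 132 83 88 88 88 89 85 82 73 131 128 129
228 135 134 132 103 111 112 111 114 115 112 103 131 131 131
234 118 118 127 100 109 112 111 114 114 109 101 128 120 115
```

servo_tool(
  plan=[
    [1,[1,0.2,0],0],
    [1,[2,0.3,0],0],
    [1,[2,0.3,0],0],
  ],
)

```text
t: 34.9
ee_pos: [464.8, -408.3, 40.0]
orientation: [-3.131, -0.247, 0.008]
ft_force: [-14.1, -5.2, 5.3]
width: 15.4
grasp_force: 29.9
```

servo_tool(
  plan=[
    [1,[0,0,0],0],
    [0.6,[-1,0,0],0],
    [0.5,[-2,0,0],0],
    [0.5,[-2,0,0],0],
    [0.5,[-2,0,0],0],
    [0.5,[-2,0,0],0],
    [0.5,[-2,0,20],0],
    [0.5,[-2,0,50],0],
    [0.5,[-40,-6,80],0],
    [1,[-78,-12,80],0],
  ],
)

```text
t: 35.73
ee_pos: [396.3, -421.4, 124.1]
orientation: [3.125, 0.252, 0.009]
ft_force: [0.2, -1.5, 1.5]
width: 40.1
grasp_force: 0.0
```

```bash
python3 - <<'E'
from h import *
o,im=snap('wrist','w16');print(o['t'],o['ee_pos'],np.degrees(yaw(o)),o['ft_force'],o['width'])
cv2.imwrite('pics/z16.png',cv2.resize(im[0:300,150:420],(720,800),interpolation=3)[:600])
E
```

```text
35.7333 [ 396.32558657 -421.3651519   124.14476867] 9.217341355584534 [ 0.22886855 -1.52195079  1.45170603] 40.07336180290822
```

View pics/z16.png

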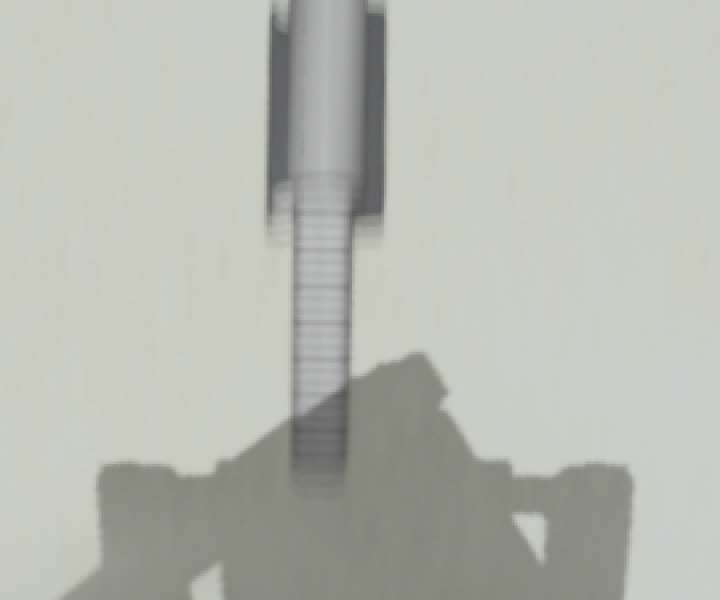

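The handle butts against the sleeve mouth (crop (320,178)) with no pin showing: the bar is home. Now over the rack.

servo_tool(
  plan=[
    [0.5,[5,38,17],0],
    [0.5,[10,76,34],-1],
    [0.5,[15,114,51],-2],
    [0.5,[20,152,68],-3],
    [0.5,[25,190,85],-4],
    [0.5,[30,228,102],-5],
    [0.5,[35,266,119],-6],
    [0.5,[40,304,136],-7],
    [0.5,[45,342,153],-7],
    [0.5,[50,380,170],-7],
  ],
)

```text
t: 36.62
ee_pos: [442.2, -39.6, 289.8]
orientation: [-3.141, -0.055, -0.001]
ft_force: [0.7, 0.1, 0.2]
width: 43.9
grasp_force: 0.0
```

servo_tool(
  plan=[
    [0.5,[5,40,0],0],
    [0.5,[10,80,0],0],
    [0.5,[16,120,0],0],
    [0.5,[22,160,0],0],
    [0.5,[28,200,0],0],
    [0.5,[34,240,0],0],
    [0.5,[40,280,0],0],
    [0.5,[46,320,0],0],
    [0.5,[52,360,0],0],
    [0.5,[55,380,0],0],
  ],
)

```text
t: 37.45
ee_pos: [497.3, 342.7, 288.6]
orientation: [-3.14, -0.058, -0.001]
ft_force: [0.4, 0.1, 0.3]
width: 43.9
grasp_force: 0.0
```

servo_tool(
  plan=[
    [0.5,[0,0,0],0],
    [0.5,[0,0,0],0],
    [0.5,[0,0,0],0],
  ],
)

```text
t: 37.7
ee_pos: [496.9, 337.5, 288.4]
orientation: [3.14, 0.055, -0.002]
ft_force: [-0.5, 0.4, -0.7]
width: 44.1
grasp_force: 0.0
```

```bash
python3 - <<'E'
from h import *
o,im=snap('wrist','w17');print(o['t'],o['ee_pos'],np.degrees(yaw(o)),o['qpos'])
cv2.imwrite('pics/z17.png',cv2.resize(im[0:260,100:460],(800,578),interpolation=3))
E
```

```text
37.7 [496.88508546 337.51104581 288.39085371] 2.0110176713523833 [ 5.77003375e-01  3.33994889e-01  1.63713164e+00 -3.29789635e-04
  1.17180109e+00  2.11282868e+00]
```

View pics/z17.png

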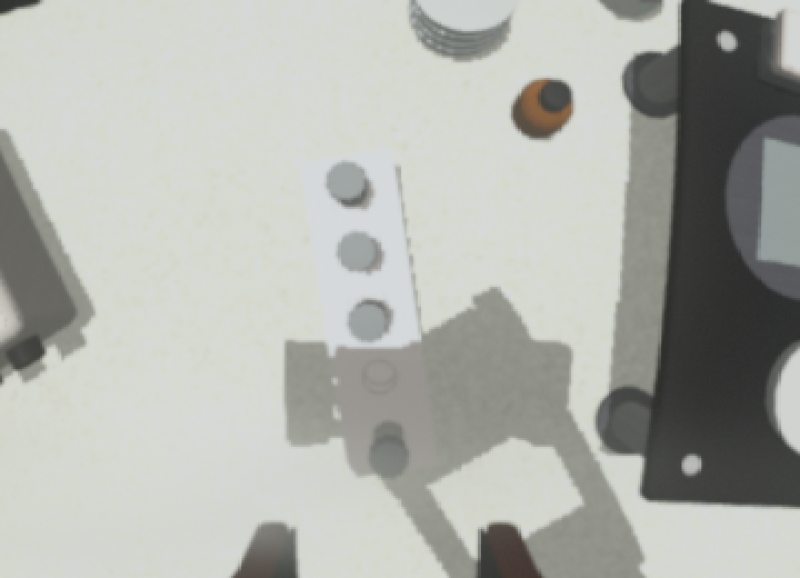

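Four caps at crop (348,182), (358,250), (369,320), (390,455), with an empty place at (380,376). Refining numerically.

```bash
cat > caps.py <<'E'
from h import *
o,im=load('w17');g=cv2.cvtColor(im,6).astype(int);hsv=cv2.cvtColor(im,40)
out=[]
for cx,cy in((348,182),(358,250),(369,320),(390,455)):
    u,v=100+cx/2.222,cy/2.222
    ui,vi=int(round(u)),int(round(v));w=im[vi-14:vi+15,ui-14:ui+15]
    ref=w[12:17,12:17].reshape(-1,3).mean(0)
    m=(np.abs(w.astype(float)-ref).max(2)<14).astype(np.uint8)
    n,l,s,c=cv2.connectedComponentsWithStats(m);k=l[14,14]
    cu,cv=c[k][0]+ui-14,c[k][1]+vi-14
    p=onz('wrist',cu,cv,96,o);out.append(p[:2]);print(cu.round(1),cv.round(1),s[k],p.round(1))
out=np.array(out);s=np.array([2,1,0,-2.])*34
A=np.linalg.lstsq(np.c_[np.ones(4),s],out,rcond=None)[0];print(A,np.hypot(*A[1]),np.degrees(np.arctan2(*A[1][::-1])),(out-np.c_[np.ones(4),s]@A).round(1))
E
python3 caps.py
```

```text
255.1 80.8 [  4   5  19  17 227] [608.6 359.2  96. ]
260.6 113.0 [  5   6  20  18 249] [574.7 352.5  96. ]
264.9 144.7 [  5   6  18  18 222] [541.6 347.   96. ]
274.6 202.8 [  4   0  18  24 310] [479.1 334.7  96. ]
[[5.42902844e+02 3.46819909e+02]
 [9.50219731e-01 1.79160106e-01]] 0.9669621919559503 10.677538923396847 [[ 1.1  0.2]
 [-0.5 -0.4]
 [-1.3  0.2]
 [ 0.8  0. ]]
```

servo_tool(
  plan=[
    [0.5,[5,-40,20],0],
    [0.5,[10,-80,40],0],
    [0.5,[15,-120,48],0],
    [0.5,[20,-160,48],0],
    [0.5,[25,-200,48],0],
    [0.5,[30,-240,48],0],
    [0.5,[35,-280,48],-1],
    [0.5,[40,-320,48],-3],
    [0.5,[45,-343,48],-4],
    [0.5,[45,-343,48],-4],
  ],
)

```text
t: 38.58
ee_pos: [542.0, -10.0, 337.2]
orientation: [3.14, -0.066, 0.001]
ft_force: [-0.2, -0.8, 0.7]
width: 44.3
grasp_force: 0.0
```

servo_tool(
  plan=[
    [0.5,[0,0,0],0],
    [0.5,[0,0,0],0],
    [0.5,[0,0,0],0],
  ],
)

```text
t: 38.83
ee_pos: [541.9, -4.1, 336.9]
orientation: [-3.141, 0.054, 0.0]
ft_force: [-0.3, 0.3, -0.9]
width: 43.8
grasp_force: 0.0
```

```bash
python3 - <<'E'
from h import *
o,im=snap('wrist','w18');print(o['t'],o['ee_pos'],np.degrees(yaw(o)))
g=cv2.cvtColor(im,6)
for k,y in enumerate((-54,-18,18,54)):
    a=np.radians(88);c=np.array([594+50*np.cos(a),-54.7+50*np.sin(a)])+y*np.array([-np.sin(a),np.cos(a)])
    u,v=proj('wrist',[*c,145],o);print(y,c.round(1),(u.round(1),v.round(1)))
    ui,vi=int(u),int(v);
    if 14<vi<400: print('\n'.join(' '.join(map(str,r)) for r in g[vi-20:vi+21:4,ui-20:ui+21:4]))
E
```

```text
38.8333 [541.90909694  -4.054066   336.91852827] -1.9567098235010452
-54 [649.7  -6.6] (np.float64(271.6), np.float64(85.2))
196 194 189 178 179 178 178 179 180 176 180
150 194 193 192 194 195 196 196 197 192 100
163 204 205 202 202 204 204 205 205 201 103
164 204 204 201 186 154 194 204 204 200 106
167 204 203 160 94 135 101 187 204 200 108
155 203 202 107 192 205 204 142 204 200 110
155 203 203 134 193 205 203 185 204 199 111
144 203 202 192 189 202 191 203 204 199 113
146 203 202 199 200 202 203 203 204 198 114
134 202 202 200 200 202 203 203 204 198 116
136 201 202 198 199 201 203 203 203 198 117
-18 [613.7  -5.4] (np.float64(271.6), np.float64(119.4))
137 202 202 200 200 202 203 204 204 198 114
135 201 201 199 199 202 203 203 204 198 116
131 201 201 199 199 201 202 202 203 197 116
130 201 201 198 183 169 191 202 202 197 117
131 200 201 170 157 202 198 181 202 197 120
121 200 200 116 198 202 201 169 201 197 103
124 200 201 134 190 201 201 163 202 196 103
112 199 200 189 153 186 172 197 201 196 103
114 198 200 196 198 197 200 201 201 195 102
104 198 199 195 197 199 199 200 200 195
[... 390 characters left out ...]
8 97 124 122 74
55 122 123 116 95 90 95 118 124 121 75
53 121 123 117 119 121 122 121 123 122 75
51 121 122 117 119 121 121 121 124 121 75
52 121 123 118 120 123 121 120 124 122 70
54 [541.8  -2.8] (np.float64(271.6), np.float64(187.1))
52 121 122 118 120 122 120 120 124 121 76
50 120 123 116 119 121 121 121 124 121 69
51 122 123 118 120 121 121 121 124 123 71
54 121 123 118 119 116 118 122 124 122 72
57 121 124 117 122 122 122 117 124 123 76
61 123 125 106 116 122 124 99 126 125 80
68 123 126 116 99 100 101 106 128 127 86
75 125 128 125 117 108 112 127 130 128 92
84 126 130 128 128 130 130 130 131 131 97
104 128 132 130 131 132 132 133 134 133 120
203 202 203 149 146 146 152 205 206 206 206
```

```bash
cat > circ.py <<'E'
from h import *
def circ(im,u,v,rpx,h=18,k=6):
    ui,vi=int(round(u)),int(round(v));v0=max(vi-h,0)
    g=cv2.createCLAHE(2,(1,1)).apply(cv2.cvtColor(im,6)[v0:vi+h+1,ui-h:ui+h+1]);g=cv2.GaussianBlur(cv2.resize(g,None,fx=k,fy=k,interpolation=cv2.INTER_CUBIC),(0,0),k*.5)
    c=cv2.HoughCircles(g,cv2.HOUGH_GRADIENT_ALT,1,200,param1=100,param2=.3,minRadius=int(rpx*k*.8),maxRadius=int(rpx*k*1.2))
    if c is None: return None
    x,y,r=c[0,0];return (x+.5)/k-.5+ui-h,(y+.5)/k-.5+v0,r/k
if __name__=='__main__':
    o,im=load('w17')
    for u,v,s in((255,81,2),(260.6,113,1),(265,144.7,0),(274.6,203,-2)):
        c=circ(im,u,v,9.5);print('cap',s,c,None if c is None else onz('wrist',c[0],c[1],96,o).round(1))
    o,im=load('w18')
    for v in(85,119.4,153.6,187):
        c=circ(im,271.6,v,8.5);print('hole',c,None if c is None else onz('wrist',c[0],c[1],145,o).round(1))
E
python3 circ.py
```

```text
cap 2 None None
cap 1 None None
cap 0 (np.float32(265.75), np.float32(145.08333), np.float32(10.521672)) [541.3 346.1  96. ]
cap -2 None None
hole None None
hole (np.float32(270.91666), np.float32(120.083336), np.float32(7.260216)) [613.   -4.7 145. ]
hole (np.float32(271.41666), np.float32(154.08333), np.float32(9.007958)) [577.3  -3.9 145. ]
hole None None
```

Holes agree with the axis-based geometry to 0.6 mm. Caps: (608.8,359.4), (575.4,353.1), (542,346.8), (475.2,334.2). Going to the first tube.

servo_tool(
  plan=[
    [0.5,[8,40,0],0],
    [0.5,[16,80,0],0],
    [0.5,[24,120,0],0],
    [0.5,[32,160,0],0],
    [0.5,[40,200,0],0],
    [0.5,[48,240,0],0],
    [0.5,[56,280,0],0],
    [0.5,[62,318,-10],0],
    [0.5,[66,350,-35],0],
    [0.5,[67,363.5,-70],0],
  ],
)

```text
t: 39.72
ee_pos: [610.0, 365.4, 269.0]
orientation: [-3.137, 0.047, -0.009]
ft_force: [0.3, 0.3, -1.0]
width: 43.9
grasp_force: 0.0
```

servo_tool(
  plan=[
    [0.5,[0,0,-40],0],
    [0.5,[0,0,-80],0],
    [0.5,[0,0,-110],0],
    [0.5,[0,0,-127],0],
    [0.5,[0,0,-127],0],
    [0.5,[0,0,-127],0],
    [0.5,[0,0,-127],0],
  ],
)

```text
t: 40.3
ee_pos: [609.9, 360.0, 141.5]
orientation: [-3.14, 0.053, -0.003]
ft_force: [0.5, -0.2, 0.9]
width: 44.0
grasp_force: 0.0
```

```bash
python3 - <<'E'
from h import *
from circ import circ
o,im=snap('wrist','w19');print(o['t'],o['ee_pos'],np.degrees(yaw(o)),o['width'])
for p in((608.8,359.4),(575.4,353.1),(542,346.8)):
    u,v=proj('wrist',[*p,96],o);print(p,u,v)
    for k in(12,14,16):
        c=circ(im,u,v,k,26);print('  ',None if c is None else (np.round(c,1),onz('wrist',c[0],c[1],96,o).round(1)))
E
```

```text
40.3 [609.89741901 359.99317549 141.48367479] -1.9341455913551655 44.025192439219985
(608.8, 359.4) 273.2863633058547 236.22742746680538
   None
   None
   None
(575.4, 353.1) 284.3487177343633 282.0141943032691
   None
   None
   None
(542, 346.8) 294.01673422135303 321.6528101336369
   None
   None
   None
```

```bash
python3 - <<'E'
from h import *
o,im=load('w19');g=cv2.cvtColor(im,6)
print('cols',' '.join(map(str,g[236,240:310:2])));print('rows',' '.join(map(str,g[200:280:2,273])))
for r in (220,228,244,252):print(r,' '.join(map(str,g[r,240:310:2])))
E
```

```text
cols 186 192 196 170 142 141 141 140 140 115 92 93 93 92 92 91 90 91 90 90 90 89 89 87 115 138 138 139 139 139 139 140 139 139 139
rows 142 139 123 114 114 114 114 114 107 92 90 89 97 97 96 94 93 93 90 90 88 88 88 87 87 98 109 108 103 104 105 106 102 94 75 65 68 64 73 81
220 144 144 144 144 144 143 142 142 141 142 141 123 97 92 93 91 91 89 90 89 88 93 109 138 139 140 139 140 140 139 140 140 140 140 139
228 143 139 142 142 142 142 142 142 141 126 89 89 98 99 97 96 96 95 95 96 95 93 87 78 120 139 139 140 139 140 140 139 140 140 138
244 200 201 204 204 177 141 140 141 140 141 134 98 90 90 89 88 88 87 88 86 86 86 90 119 135 139 140 139 139 139 139 140 139 139 139
252 205 205 205 205 205 182 142 140 140 140 139 141 140 140 140 136 122 100 99 100 101 101 102 100 100 97 115 130 139 140 139 139 139 139 138
```

servo_tool(
  plan=[
    [0.5,[-0.3,-0.5,-30],0],
    [0.5,[-0.3,-0.5,-50],0],
    [0.5,[-0.3,-0.5,-58.5],0],
    [0.5,[-0.3,-0.5,-58.5],0],
    [0.7,[-0.3,-0.5,-58.5],0],
    [1,[-0.3,-0.5,-58.5],0],
    [1,[-0.3,-0.5,-58.5],0],
    [1,[-0.3,-0.5,-58.5],0],
    [1,[-0.3,-0.5,-58.5],0],
    [1,[-0.3,-0.5,-58.5],0],
  ],
)

```text
t: 41.18
ee_pos: [609.7, 358.8, 82.5]
orientation: [-3.14, 0.055, -0.003]
ft_force: [-0.3, 0.5, 3.5]
width: 18.1
grasp_force: 30.0
```

servo_tool(
  plan=[
    [1,[0,0,15],0],
    [1,[0,0,35],0],
    [1,[0,0,65],0],
    [1,[0,0,100],0],
    [1,[0,0,140],0],
    [1,[0,0,170],0],
    [1,[0,0,170],0],
  ],
)

```text
t: 41.77
ee_pos: [612.1, 359.9, 260.6]
orientation: [-3.135, 0.055, -0.017]
ft_force: [1.0, 0.8, 0.9]
width: 18.3
grasp_force: 30.0
```

servo_tool(
  plan=[
    [1,[2,-20,0],0],
    [1,[6,-55,0],0],
    [1,[10,-93,0],0],
    [1,[14,-131,0],0],
    [1,[18,-169,0],0],
    [1,[22,-207,0],0],
    [1,[27,-245,0],0],
    [1,[31,-283,0],0],
    [1,[35,-320,0],0],
    [1,[38,-348,0],0],
  ],
)

```text
t: 42.6
ee_pos: [646.7, 7.3, 251.8]
orientation: [3.14, -0.056, -0.001]
ft_force: [0.4, -1.2, -0.6]
width: 18.1
grasp_force: 30.0
```

servo_tool(
  plan=[
    [1,[1.7,-13,0],0],
    [1,[1.7,-17,0],0],
    [1,[1.7,-17,0],0],
    [1,[1.7,-17,0],0],
    [1,[1.7,-17,-10],0],
    [1,[1.7,-17,-18],0],
    [1,[1.7,-17,-22],0],
    [1,[1.7,-17,-22],0],
    [1,[1.7,-17,-22],0],
  ],
)

```text
t: 43.35
ee_pos: [648.5, -6.1, 228.6]
orientation: [-3.141, 0.053, 0.002]
ft_force: [0.6, -0.4, -0.4]
width: 17.9
grasp_force: 30.0
```

```bash
python3 - <<'E'
from h import *
o,im=snap('wrist','w20');print(o['t'],o['ee_pos'],np.degrees(yaw(o)),o['width'],o['ft_force'])
g=cv2.cvtColor(im,6)
for y in(-18,18):
    a=np.radians(88);c=np.array([593.5+50*np.cos(a),-54.2+50*np.sin(a)])+y*np.array([-np.sin(a),np.cos(a)])
    print(c,proj('wrist',[*c,145],o))
E
```

```text
43.35 [648.45540394  -6.06306877 228.57645341] -1.94938616836226 17.886879221351297 [ 0.60585779 -0.43601797 -0.41910437]
[613.23400972  -4.85864959] [272.47301366 259.62899251]
[577.25593995  -3.60226771] [272.52982351 298.67900907]
```

servo_tool(
  plan=[
    [1,[0.5,0,-6],0],
    [1,[0.5,0,-12],0],
    [1,[0.5,0,-15],0],
    [1,[0.5,0,-15],0],
  ],
)

```text
t: 43.73
ee_pos: [648.8, -6.8, 213.2]
orientation: [-3.141, 0.055, 0.002]
ft_force: [-0.4, -0.6, 0.1]
width: 18.3
grasp_force: 30.0
```

servo_tool(
  plan=[
    [1,[0,0,-4],0],
    [1,[0,0,-8],0],
    [1,[0,0,-12],0],
    [1,[0,0,-12],0],
  ],
)

```text
t: 44.07
ee_pos: [648.9, -6.6, 201.4]
orientation: [-3.141, 0.055, 0.002]
ft_force: [0.5, 0.7, -0.5]
width: 17.8
grasp_force: 30.0
```

servo_tool(
  plan=[
    [1,[0,0,-4],0],
    [1,[0,0,-8],0],
    [1,[0,0,-11],0],
    [1,[0,0,-12],0],
    [1,[0,0,-12],0],
  ],
)

```text
t: 44.48
ee_pos: [649.1, -6.6, 189.9]
orientation: [-3.141, 0.055, 0.001]
ft_force: [0.5, 1.0, -1.3]
width: 18.3
grasp_force: 30.0
```

servo_tool(
  plan=[
    [1,[0,0,-1],0],
    [1,[0,0,-1],0],
  ],
)

```text
t: 44.65
ee_pos: [649.3, -6.6, 189.3]
orientation: [-3.141, 0.055, -0.0]
ft_force: [0.4, 1.0, -0.1]
width: 18.5
grasp_force: 30.0
```

servo_tool(
  plan=[
    [1,[0,0,-1],0],
    [1,[0,0,-1],0],
  ],
)

```text
t: 44.82
ee_pos: [649.3, -6.6, 188.4]
orientation: [-3.141, 0.055, -0.0]
ft_force: [-0.0, 1.3, 0.9]
width: 18.2
grasp_force: 30.0
```

servo_tool(
  plan=[
    [1,[0,0,-1],0],
    [1,[0,0,-1],0],
  ],
)

```text
t: 44.98
ee_pos: [649.4, -6.6, 187.5]
orientation: [-3.141, 0.055, -0.0]
ft_force: [0.3, 2.1, 0.4]
width: 18.3
grasp_force: 30.0
```

servo_tool(
  plan=[
    [1,[0,0,-1],0],
    [1,[0,0,-1],0],
  ],
)

```text
t: 45.15
ee_pos: [649.9, -6.7, 187.2]
orientation: [-3.141, 0.055, -0.002]
ft_force: [0.7, 2.0, 4.6]
width: 18.3
grasp_force: 30.0
```

servo_tool(
  plan=[
    [1,[0,0,-0.7],0],
    [1,[0,0,-0.7],0],
  ],
)

```text
t: 45.32
ee_pos: [650.2, -6.7, 187.1]
orientation: [-3.141, 0.055, -0.004]
ft_force: [-0.6, 2.3, 8.7]
width: 18.3
grasp_force: 30.0
```

Tube 1 is seated. Release and fetch the second.

servo_tool(
  plan=[
    [0.8,[0,0,0.5],0],
    [0.5,[0,0,1],0],
    [0.5,[0,0,1],0],
    [0.5,[0,0,1],0],
    [0.5,[0,0,10],0],
    [0.5,[0,0,35],0],
    [0.5,[0,10,60],0],
    [0.5,[-8,48,60],0],
    [0.5,[-16,88,60],0],
    [0.5,[-24,128,60],0],
  ],
)

```text
t: 46.15
ee_pos: [625.3, 121.9, 246.9]
orientation: [-3.141, 0.058, -0.002]
ft_force: [0.5, -0.4, -0.2]
width: 43.6
grasp_force: 0.0
```

servo_tool(
  plan=[
    [0.5,[-8,40,0],0],
    [0.5,[-16,80,0],0],
    [0.5,[-24,120,0],0],
    [0.5,[-32,160,0],0],
    [0.5,[-40,195,-10],0],
    [0.5,[-46,222,-35],0],
    [0.5,[-49.7,232,-70],0],
    [0.5,[-49.7,232,-100],0],
    [0.5,[-49.7,232,-113],0],
    [0.5,[-49.7,232,-113],0],
  ],
)

```text
t: 46.98
ee_pos: [573.6, 352.1, 129.3]
orientation: [3.137, -0.054, -0.009]
ft_force: [-0.4, 0.1, 0.3]
width: 43.8
grasp_force: 0.0
```

servo_tool(
  plan=[
    [0.5,[0,0,0],0],
    [0.5,[0,0,0],0],
  ],
)

```text
t: 47.15
ee_pos: [577.1, 353.3, 134.7]
orientation: [-3.14, 0.056, -0.004]
ft_force: [0.3, -0.3, 0.6]
width: 43.9
grasp_force: 0.0
```

```bash
cat > cap1.py <<'E'
from h import *
import sys
o,im=snap('wrist',sys.argv[1]);p=[float(sys.argv[2]),float(sys.argv[3]),96];g=cv2.cvtColor(im,6)
print(o['t'],o['ee_pos'],np.degrees(yaw(o)),o['width'])
u,v=proj('wrist',p,o);print(u,v);ui,vi=int(round(u)),int(round(v))
print('cols from',ui-30,g[vi,ui-30:ui+31:2].tolist());print('rows from',vi-36,g[vi-36:vi+37:2,ui].tolist())
E
python3 cap1.py w21 576 353.1
```

```text
47.15 [577.11093295 353.32826142 134.71523135] -2.0500010118222938 43.856038066090655
272.7016815033907 240.1247045520162
cols from 243 [199, 166, 141, 141, 141, 140, 140, 113, 90, 91, 90, 90, 91, 89, 90, 89, 88, 88, 88, 89, 88, 86, 99, 138, 140, 139, 139, 140, 140, 140, 140]
rows from 204 [143, 140, 121, 116, 115, 115, 115, 114, 109, 91, 87, 84, 90, 96, 94, 93, 91, 89, 89, 88, 88, 88, 87, 87, 87, 88, 100, 103, 100, 98, 100, 100, 97, 83, 75, 63, 66]
```

servo_tool(
  plan=[
    [0.5,[0,0,-25],0],
    [0.5,[0,0,-43],0],
    [0.5,[0,0,-50],0],
    [0.5,[0,0,-50],0],
    [0.7,[0,0,-50],0],
    [1,[0,0,-50],0],
    [1,[0,0,-50],0],
    [1,[0,0,-50],0],
    [1,[0,0,-50],0],
    [1,[0,0,-50],0],
  ],
)

```text
t: 48.03
ee_pos: [576.1, 353.6, 83.5]
orientation: [-3.14, 0.055, -0.002]
ft_force: [1.1, -0.4, 4.4]
width: 18.1
grasp_force: 30.0
```

servo_tool(
  plan=[
    [1,[0,0,10],0],
    [1,[0,0,30],0],
    [1,[0,0,60],0],
    [1,[0,0,95],0],
    [1,[0,0,130],0],
    [1,[0,0,160],0],
    [1,[0,0,170],0],
    [1,[0,0,170],0],
    [1,[0,0,170],0],
  ],
)

```text
t: 48.78
ee_pos: [575.2, 353.1, 252.3]
orientation: [3.141, -0.055, -0.0]
ft_force: [0.0, -0.1, -1.2]
width: 18.3
grasp_force: 30.0
```

servo_tool(
  plan=[
    [1,[2,-20,0],0],
    [1,[6,-55,0],0],
    [1,[10,-93,0],0],
    [1,[14,-131,0],0],
    [1,[18,-169,0],0],
    [1,[22,-207,0],0],
    [1,[26,-245,0],0],
    [1,[30,-283,0],0],
    [1,[34,-320,0],0],
    [1,[36,-346,0],0],
  ],
)

```text
t: 49.62
ee_pos: [610.1, 4.3, 249.7]
orientation: [3.141, -0.057, -0.008]
ft_force: [0.0, -0.4, -0.4]
width: 18.0
grasp_force: 30.0
```

servo_tool(
  plan=[
    [1,[1.5,-10,0],0],
    [1,[1.5,-12,0],0],
    [1,[1.5,-12,0],0],
    [1,[1.5,-12,0],0],
    [1,[1.5,-12,-10],0],
    [1,[1.5,-12,-18],0],
    [1,[1.5,-12,-22],0],
    [1,[1.5,-12,-22],0],
    [1,[1.5,-12,-22],0],
  ],
)

```text
t: 50.37
ee_pos: [612.8, -4.2, 230.0]
orientation: [-3.141, 0.054, 0.002]
ft_force: [0.4, 0.0, 0.2]
width: 17.9
grasp_force: 30.0
```

servo_tool(
  plan=[
    [1,[0,0,-6],0],
    [1,[0,0,-11],0],
    [1,[0,0,-15],0],
    [1,[0,0,-15],0],
    [1,[0,0,-15],0],
  ],
)

```text
t: 50.78
ee_pos: [613.0, -4.8, 215.3]
orientation: [-3.141, 0.055, 0.001]
ft_force: [-0.4, -0.0, -0.4]
width: 18.2
grasp_force: 30.0
```

Clean so far; lowering to the floor.

servo_tool(
  plan=[
    [1,[0,0,-4],0],
    [1,[0,0,-8],0],
    [1,[0,0,-12],0],
    [1,[0,0,-16],0],
    [1,[0,0,-20],0],
    [1,[0,0,-24],0],
    [1,[0,0,-25],0],
    [1,[0,0,-25],0],
  ],
)

```text
t: 51.45
ee_pos: [612.9, -4.7, 190.2]
orientation: [-3.141, 0.055, 0.001]
ft_force: [0.4, -0.1, -0.1]
width: 18.4
grasp_force: 30.0
```

servo_tool(
  plan=[
    [1,[0,0,-1],0],
    [1,[0,0,-2],0],
    [1,[0,0,-2],0],
  ],
)

```text
t: 51.7
ee_pos: [613.1, -4.7, 188.6]
orientation: [-3.141, 0.055, -0.0]
ft_force: [0.2, -0.3, -0.1]
width: 18.5
grasp_force: 30.0
```

servo_tool(
  plan=[
    [1,[0,0,-1],0],
    [1,[0,0,-1],0],
  ],
)

```text
t: 51.87
ee_pos: [613.6, -4.7, 188.3]
orientation: [3.141, -0.055, 0.002]
ft_force: [-0.1, 0.2, 3.6]
width: 18.2
grasp_force: 30.0
```

servo_tool(
  plan=[
    [1,[0,0,-1],0],
    [1,[0,0,-1],0],
  ],
)

```text
t: 52.03
ee_pos: [614.2, -4.7, 188.1]
orientation: [3.141, -0.055, 0.004]
ft_force: [-0.4, 0.1, 8.5]
width: 18.2
grasp_force: 30.0
```

servo_tool(
  plan=[
    [0.8,[0,0,0.5],0],
    [0.5,[0,0,1],0],
    [0.5,[0,0,1],0],
    [0.5,[0,0,1],0],
    [0.5,[0,0,10],0],
    [0.5,[0,0,35],0],
    [0.5,[0,10,60],0],
    [0.5,[-8,48,60],0],
    [0.5,[-16,88,60],0],
    [0.5,[-24,128,60],0],
  ],
)

```text
t: 52.87
ee_pos: [589.1, 124.2, 247.9]
orientation: [-3.141, 0.058, -0.002]
ft_force: [1.7, 0.0, 0.3]
width: 44.0
grasp_force: 0.0
```

servo_tool(
  plan=[
    [0.5,[-8,40,0],0],
    [0.5,[-16,80,0],0],
    [0.5,[-24,120,0],0],
    [0.5,[-32,160,0],0],
    [0.5,[-40,192,-10],0],
    [0.5,[-45,216,-35],0],
    [0.5,[-46.8,223.6,-70],0],
    [0.5,[-46.8,223.6,-100],0],
    [0.5,[-46.8,223.6,-113],0],
    [0.5,[-46.8,223.6,-113],0],
  ],
)

```text
t: 53.7
ee_pos: [540.3, 345.8, 130.5]
orientation: [3.138, -0.054, -0.008]
ft_force: [-0.8, -0.8, 0.5]
width: 43.9
grasp_force: 0.0
```

servo_tool(
  plan=[
    [0.5,[0,0,0],0],
    [0.5,[0,0,0],0],
    [0.5,[0,0,0],0],
    [0.5,[0,0,0],0],
  ],
)

```text
t: 54.03
ee_pos: [543.4, 347.1, 135.6]
orientation: [-3.139, 0.056, -0.004]
ft_force: [0.7, 0.0, -0.5]
width: 44.2
grasp_force: 0.0
```

```bash
python3 cap1.py w22 542.3 346.8
```

```text
54.0333 [543.43675087 347.07543965 135.61607812] -2.0339480767954883 44.15566149235102
272.79591410443317 239.64202247344545
cols from 243 [199, 172, 140, 139, 140, 140, 138, 108, 90, 90, 90, 89, 89, 88, 88, 88, 87, 88, 87, 86, 87, 85, 97, 136, 138, 137, 138, 138, 137, 137, 138]
rows from 204 [141, 132, 117, 115, 115, 114, 113, 113, 100, 89, 86, 85, 94, 94, 92, 91, 90, 89, 88, 87, 87, 86, 86, 87, 87, 109, 136, 137, 134, 124, 122, 135, 137, 137, 139, 139, 138]
```

servo_tool(
  plan=[
    [0.5,[0,0,-25],0],
    [0.5,[0,0,-43],0],
    [0.5,[0,0,-50.5],0],
    [0.5,[0,0,-50.5],0],
    [0.7,[0,0,-50.5],0],
    [1,[0,0,-50.5],0],
    [1,[0,0,-50.5],0],
    [1,[0,0,-50.5],0],
    [1,[0,0,-50.5],0],
    [1,[0,0,-50.5],0],
  ],
)

```text
t: 54.92
ee_pos: [542.7, 347.1, 83.9]
orientation: [-3.141, 0.055, -0.002]
ft_force: [0.4, 0.0, 2.8]
width: 18.3
grasp_force: 30.0
```

servo_tool(
  plan=[
    [1,[0,0,10],0],
    [1,[0,0,30],0],
    [1,[0,0,60],0],
    [1,[0,0,95],0],
    [1,[0,0,130],0],
    [1,[0,0,160],0],
    [1,[0,0,170],0],
    [1,[0,0,170],0],
    [1,[0,0,170],0],
  ],
)

```text
t: 55.67
ee_pos: [541.9, 346.7, 252.9]
orientation: [-3.141, 0.055, 0.0]
ft_force: [0.6, 1.1, -1.0]
width: 18.7
grasp_force: 30.0
```

servo_tool(
  plan=[
    [1,[2,-20,0],0],
    [1,[6,-55,0],0],
    [1,[10,-93,0],0],
    [1,[14,-131,0],0],
    [1,[18,-169,0],0],
    [1,[22,-207,0],0],
    [1,[26,-245,0],0],
    [1,[29,-283,0],0],
    [1,[32,-318,0],0],
    [1,[34,-340,0],0],
  ],
)

```text
t: 56.5
ee_pos: [574.7, 3.8, 250.3]
orientation: [3.14, -0.057, -0.008]
ft_force: [0.3, -0.0, 0.7]
width: 18.3
grasp_force: 30.0
```

servo_tool(
  plan=[
    [1,[0.8,-9,0],0],
    [1,[0.8,-10.3,0],0],
    [1,[0.8,-10.3,0],0],
    [1,[0.8,-10.3,0],0],
    [1,[0.8,-10.3,-10],0],
    [1,[0.8,-10.3,-18],0],
    [1,[0.8,-10.3,-22],0],
    [1,[0.8,-10.3,-22],0],
    [1,[0.8,-10.3,-22],0],
  ],
)

```text
t: 57.25
ee_pos: [576.8, -3.0, 230.5]
orientation: [-3.141, 0.054, 0.002]
ft_force: [-1.2, -0.1, 0.3]
width: 18.3
grasp_force: 30.0
```

servo_tool(
  plan=[
    [1,[0,0,-6],0],
    [1,[0,0,-11],0],
    [1,[0,0,-15],0],
    [1,[0,0,-15],0],
    [1,[0,0,-15],0],
  ],
)

```text
t: 57.67
ee_pos: [577.0, -3.5, 215.8]
orientation: [-3.141, 0.055, 0.001]
ft_force: [-0.1, 0.0, -0.0]
width: 18.4
grasp_force: 30.0
```

servo_tool(
  plan=[
    [1,[0,0,-4],0],
    [1,[0,0,-8],0],
    [1,[0,0,-12],0],
    [1,[0,0,-16],0],
    [1,[0,0,-20],0],
    [1,[0,0,-24],0],
    [1,[0,0,-25],0],
    [1,[0,0,-25],0],
  ],
)

```text
t: 58.33
ee_pos: [577.0, -3.4, 190.7]
orientation: [-3.141, 0.055, 0.001]
ft_force: [0.3, 0.6, -0.7]
width: 18.2
grasp_force: 30.0
```

servo_tool(
  plan=[
    [1,[0,0,-1],0],
    [1,[0,0,-2],0],
    [1,[0,0,-2],0],
  ],
)

```text
t: 58.58
ee_pos: [577.1, -3.4, 189.1]
orientation: [3.141, -0.055, 0.0]
ft_force: [0.5, -1.1, 0.1]
width: 17.9
grasp_force: 30.0
```

servo_tool(
  plan=[
    [1,[0,0,-1],0],
    [1,[0,0,-1],0],
  ],
)

```text
t: 58.75
ee_pos: [577.6, -3.4, 188.7]
orientation: [-3.141, 0.055, -0.002]
ft_force: [-0.0, -0.1, 4.2]
width: 18.2
grasp_force: 30.0
```

servo_tool(
  plan=[
    [1,[0,0,-1],0],
    [1,[0,0,-1],0],
  ],
)

```text
t: 58.92
ee_pos: [578.2, -3.5, 188.5]
orientation: [3.141, -0.055, 0.004]
ft_force: [-1.7, -0.5, 9.0]
width: 18.3
grasp_force: 30.0
```

servo_tool(
  plan=[
    [0.8,[0,0,0.5],0],
    [0.5,[0,0,1],0],
    [0.5,[0,0,1],0],
    [0.5,[0,0,1],0],
    [0.5,[0,0,10],0],
    [0.5,[0,0,35],0],
    [0.5,[0,10,60],0],
    [0.5,[-10,48,60],0],
    [0.5,[-21,87,60],0],
    [0.5,[-32,126,60],0],
  ],
)

```text
t: 59.75
ee_pos: [545.0, 123.5, 248.3]
orientation: [-3.141, 0.058, -0.002]
ft_force: [1.3, -0.5, 0.5]
width: 43.8
grasp_force: 0.0
```

servo_tool(
  plan=[
    [0.5,[-11,39,0],0],
    [0.5,[-22,78,0],0],
    [0.5,[-33,117,0],0],
    [0.5,[-44,155,0],0],
    [0.5,[-55,185,-10],0],
    [0.5,[-65,205,-35],0],
    [0.5,[-69.2,211.8,-70],0],
    [0.5,[-69.2,211.8,-100],0],
    [0.5,[-69.2,211.8,-113.5],0],
    [0.5,[-69.2,211.8,-113.5],0],
  ],
)

```text
t: 60.58
ee_pos: [473.6, 333.4, 130.5]
orientation: [3.137, -0.054, -0.008]
ft_force: [-0.4, -0.4, -0.5]
width: 44.2
grasp_force: 0.0
```

servo_tool(
  plan=[
    [0.5,[0,0,0],0],
    [0.5,[0,0,0],0],
    [0.5,[0,0,0],0],
    [0.5,[0,0,0],0],
  ],
)

```text
t: 60.92
ee_pos: [476.8, 334.8, 135.2]
orientation: [-3.14, 0.055, -0.003]
ft_force: [-0.1, -0.4, -0.1]
width: 43.5
grasp_force: 0.0
```

```bash
python3 cap1.py w23 475.9 334.4
```

```text
60.9167 [476.83779667 334.75487966 135.23928815] -2.0186580046691716 43.45808521956799
272.9046443903617 239.53349262483366
cols from 243 [201, 170, 141, 141, 141, 141, 139, 112, 93, 92, 92, 92, 92, 92, 91, 91, 90, 90, 89, 89, 89, 89, 99, 135, 137, 137, 137, 136, 134, 136, 132]
rows from 204 [142, 137, 118, 116, 116, 115, 115, 113, 109, 92, 90, 87, 93, 97, 95, 93, 92, 91, 91, 89, 89, 90, 88, 90, 89, 97, 134, 137, 134, 135, 136, 136, 140, 178, 205, 204, 206]
```

servo_tool(
  plan=[
    [0.5,[0,0,-25],0],
    [0.5,[0,0,-43],0],
    [0.5,[0,0,-50.5],0],
    [0.5,[0,0,-50.5],0],
    [0.7,[0,0,-50.5],0],
    [1,[0,0,-50.5],0],
    [1,[0,0,-50.5],0],
    [1,[0,0,-50.5],0],
    [1,[0,0,-50.5],0],
    [1,[0,0,-50.5],0],
  ],
)

```text
t: 61.8
ee_pos: [476.3, 334.6, 83.8]
orientation: [-3.14, 0.055, -0.002]
ft_force: [0.6, -0.7, 3.3]
width: 18.4
grasp_force: 30.0
```

servo_tool(
  plan=[
    [1,[0,0,10],0],
    [1,[0,0,30],0],
    [1,[0,0,60],0],
    [1,[0,0,95],0],
    [1,[0,0,130],0],
    [1,[0,0,160],0],
    [1,[0,0,170],0],
    [1,[0,0,170],0],
    [1,[0,0,170],0],
  ],
)

```text
t: 62.55
ee_pos: [475.5, 334.2, 252.9]
orientation: [-3.141, 0.055, -0.0]
ft_force: [-0.2, -0.2, -0.6]
width: 18.1
grasp_force: 30.0
```

servo_tool(
  plan=[
    [1,[4,-20,0],0],
    [1,[11,-55,0],0],
    [1,[18,-92,0],0],
    [1,[25,-129,0],0],
    [1,[32,-166,0],0],
    [1,[39,-203,0],0],
    [1,[46,-240,0],0],
    [1,[53,-275,0],0],
    [1,[60,-308,0],0],
    [1,[64,-328,0],0],
  ],
)

```text
t: 63.38
ee_pos: [538.7, 3.4, 250.5]
orientation: [3.14, -0.057, -0.007]
ft_force: [0.6, 0.4, -0.1]
width: 18.1
grasp_force: 30.0
```

servo_tool(
  plan=[
    [1,[1.3,-7.5,0],0],
    [1,[1.3,-8.5,0],0],
    [1,[1.3,-8.5,0],0],
    [1,[1.3,-8.5,0],0],
    [1,[1.3,-8.5,-10],0],
    [1,[1.3,-8.5,-18],0],
    [1,[1.3,-8.5,-22],0],
    [1,[1.3,-8.5,-22],0],
    [1,[1.3,-8.5,-22],0],
  ],
)

```text
t: 64.13
ee_pos: [540.9, -1.7, 230.6]
orientation: [-3.141, 0.054, 0.002]
ft_force: [-0.3, 0.3, -0.7]
width: 18.6
grasp_force: 30.0
```

servo_tool(
  plan=[
    [1,[0,0,-6],0],
    [1,[0,0,-11],0],
    [1,[0,0,-15],0],
    [1,[0,0,-15],0],
    [1,[0,0,-15],0],
  ],
)

```text
t: 64.55
ee_pos: [541.2, -2.2, 215.9]
orientation: [-3.141, 0.055, 0.001]
ft_force: [0.9, 0.2, -1.0]
width: 18.1
grasp_force: 30.0
```

servo_tool(
  plan=[
    [1,[0,0,-4],0],
    [1,[0,0,-8],0],
    [1,[0,0,-12],0],
    [1,[0,0,-16],0],
    [1,[0,0,-20],0],
    [1,[0,0,-24],0],
    [1,[0,0,-25],0],
    [1,[0,0,-25],0],
  ],
)

```text
t: 65.22
ee_pos: [541.1, -2.1, 190.7]
orientation: [-3.141, 0.055, 0.001]
ft_force: [0.6, -0.6, -0.0]
width: 18.6
grasp_force: 30.0
```

servo_tool(
  plan=[
    [1,[0,0,-1],0],
    [1,[0,0,-2],0],
    [1,[0,0,-2],0],
  ],
)

```text
t: 65.47
ee_pos: [541.2, -2.1, 189.1]
orientation: [-3.141, 0.055, -0.0]
ft_force: [2.3, -0.1, -0.2]
width: 18.0
grasp_force: 30.0
```

servo_tool(
  plan=[
    [1,[0,0,-1],0],
    [1,[0,0,-1],0],
  ],
)

```text
t: 65.63
ee_pos: [541.6, -2.1, 188.6]
orientation: [3.141, -0.055, 0.002]
ft_force: [-0.4, 0.5, 3.3]
width: 18.3
grasp_force: 30.0
```

servo_tool(
  plan=[
    [1,[0,0,-1],0],
    [1,[0,0,-1],0],
  ],
)

```text
t: 65.8
ee_pos: [542.2, -2.1, 188.4]
orientation: [3.141, -0.055, 0.004]
ft_force: [0.3, -0.9, 9.0]
width: 18.1
grasp_force: 30.0
```

All four tubes are seated. Release, retreat, and check the bar and caps once more.

servo_tool(
  plan=[
    [0.8,[0,0,0.5],0],
    [0.5,[0,0,1],0],
    [0.5,[0,0,1],0],
    [0.5,[0,0,1],0],
    [0.5,[0,0,10],0],
    [0.5,[0,0,35],0],
    [0.5,[0,0,70],0],
    [0.5,[-12,-38,75],1],
    [0.5,[-24,-76,75],3],
    [0.5,[-36,-114,75],5],
  ],
)

```text
t: 66.63
ee_pos: [505.2, -116.9, 263.7]
orientation: [3.14, 0.089, 0.003]
ft_force: [0.6, 0.4, 0.0]
width: 44.0
grasp_force: 0.0
```

servo_tool(
  plan=[
    [0.5,[-13,-38,0],1],
    [0.5,[-26,-76,0],2],
    [0.5,[-39,-114,0],3],
    [0.5,[-52,-152,0],4],
    [0.5,[-65,-190,0],5],
    [0.5,[-78,-228,0],6],
    [0.5,[-90,-265,-10],6],
    [0.5,[-95,-290,-20],6],
    [0.5,[-95,-295,-20],6],
    [0.5,[-95,-295,-20],6],
  ],
)

```text
t: 67.47
ee_pos: [409.5, -412.2, 241.8]
orientation: [-3.131, -0.242, 0.001]
ft_force: [0.9, -0.8, -1.0]
width: 43.8
grasp_force: 0.0
```

servo_tool(
  plan=[
    [0.5,[0,0,0],0],
    [0.5,[0,0,0],0],
    [0.5,[0,0,0],0],
    [0.5,[0,0,0],0],
  ],
)

```text
t: 67.8
ee_pos: [410.9, -410.0, 242.7]
orientation: [3.131, 0.249, 0.001]
ft_force: [0.1, -0.0, 0.0]
width: 44.2
grasp_force: 0.0
```

```bash
python3 - <<'E'
from h import *
o,im=snap('wrist','w24');print(o['t'],o['ee_pos'],np.degrees(yaw(o)))
g=cv2.cvtColor(im,6);a=np.radians(9.2)
m=np.array([504.6,-402.0]);d=np.array([np.cos(a),np.sin(a)]);n=np.array([-d[1],d[0]])
for s in list(range(-96,-64,3))+list(range(-12,22,2)):
    row=[]
    for t in range(-16,17,2):
        u,v=proj('wrist',[*(m+s*d+t*n),38],o).round().astype(int);row.append(int(g[v,u]))
    print(s,row)
_,si=snap('side','s_end');gs=cv2.cvtColor(si,6)
for y in(-54,-18,18,54):
    b=np.radians(88);c=np.array([593.5+50*np.cos(b),-54.2+50*np.sin(b)])+y*np.array([-np.sin(b),np.cos(b)])
    u,v=proj('side',[*c,201],).round().astype(int);print(y,u,v,gs[v-6:v+14:2,u].tolist(),[int(x) for x in gs[v+2,u-8:u+9:2]])
E
```

```text
67.8 [ 410.85839372 -410.03327163  242.7124101 ] 9.10375785680245
-96 [132, 131, 134, 134, 134, 133, 133, 136, 135, 133, 137, 138, 138, 137, 136, 135, 136]
-93 [129, 131, 135, 134, 132, 133, 132, 134, 136, 133, 135, 136, 139, 137, 135, 134, 133]
-90 [131, 130, 134, 135, 130, 131, 132, 133, 134, 132, 132, 133, 133, 132, 134, 135, 134]
-87 [132, 130, 133, 132, 129, 131, 134, 134, 134, 133, 132, 134, 134, 132, 133, 133, 133]
-84 [134, 133, 132, 133, 130, 131, 132, 132, 133, 132, 131, 130, 132, 135, 136, 134, 134]
-81 [134, 135, 133, 131, 133, 133, 132, 132, 134, 135, 135, 135, 135, 136, 135, 134, 131]
-78 [134, 134, 133, 131, 128, 129, 128, 126, 125, 128, 132, 132, 134, 134, 136, 132, 131]
-75 [131, 131, 130, 112, 102, 105, 105, 104, 105, 103, 115, 130, 133, 135, 133, 132, 131]
-72 [134, 133, 125, 104, 110, 111, 110, 110, 111, 105, 93, 130, 135, 135, 134, 131, 132]
-69 [137, 134, 123, 91, 100, 103, 102, 100, 93, 81, 82, 129, 135, 137, 135, 133, 132]
-66 [137, 137, 121, 85, 100, 106, 106, 105, 104, 95, 81, 126, 133, 136, 135, 133, 132]
-12 [201, 200, 192, 155, 174, 178, 178, 179, 181, 17
[... 1104 characters left out ...]
43, 161, 166, 175, 183, 177, 171, 155, 140, 109, 103, 102, 112, 189]
16 [99, 98, 117, 143, 161, 166, 175, 183, 176, 171, 158, 140, 109, 104, 102, 126, 197]
18 [98, 95, 118, 144, 162, 167, 175, 182, 177, 171, 158, 139, 109, 104, 103, 128, 198]
20 [98, 98, 119, 145, 162, 167, 175, 183, 177, 170, 158, 138, 108, 104, 102, 128, 198]
-54 326 175 [140, 134, 106, 100, 97, 59, 55, 85, 90, 97] [27, 25, 57, 91, 97, 85, 56, 53, 54]
-18 312 176 [115, 114, 103, 100, 85, 52, 63, 89, 91, 96] [59, 58, 56, 75, 85, 68, 34, 22, 26]
18 298 176 [115, 115, 106, 101, 91, 51, 56, 86, 90, 94] [21, 25, 61, 89, 91, 71, 59, 59, 58]
54 284 177 [72, 55, 70, 100, 93, 53, 53, 83, 90, 91] [89, 76, 80, 94, 93, 62, 25, 20, 25]
```

```bash
python3 -c "
from workcell import ctrl
print(ctrl.close_job())"
```

```text
the job is handed in; nothing more can be done
None
```

The job is handed in: the platform is flush with the warm stage to about 0.1 mm by touch measurement, the bar is pushed home in its sleeve, and all four tubes are seated in the block.

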